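Lay out a gluing kit around a brass ring

TASK

Lay out the gluing kit: stand the black spacer in the centre of the empty brass ring and lay the blue disc centred flat on top of it. Lay the clamp that is ratcheted open flat on the table, half-way between the two brass rings, on the line joining their centres, with its jaws pointing at the empty ring; put the clamp that is ratcheted shut away flat in the red crate. Leave the glue bottle, the yellow marker and the box of nuts where they are.

Things in the scene. Friction and masses are not known exactly. Their poses are not given: they have to be found in the camera images.
- ring: The empty brass ring: open ring fixed flat on the table, outer diameter 110, inner diameter 82, 24 high; the bare table shows in it. Origin: centre of its underside, on the table. z up; its y axis runs along the line to the other ring, whose centre is 250 away on its +y or its -y side (either can occur). Sizes in mm.
- done: The finished brass ring: same ring (110 across, 24 high, fixed) but filled with a bright orange face. Origin: centre of its underside, on the table. Same axes as the empty ring. Sizes in mm.
- crate: Red open crate, fixed: 160 (its x) by 200 (its y) by 45 high outside, walls and floor 4 thick. Origin: centre of its underside, on the table; z up. Sizes in mm.
- clamp_open_mid (a point): Hand clamp, locked rigid by its ratchet, lying flat, about 118 long, 110 g. Green hub in the middle, 28 (its x) by 26 (its y) by 26 high, to be gripped across y; grey arms with black jaw tips to its +x, green handles to its -x, arms 12 high, low steel bar across the handles. Point: hub centre, 13 above the underside; z up. This one is OPEN: jaws about 38 apart, handles spread to about 65. Sizes in mm.
- clamp_shut_mid (a point): Hand clamp, locked rigid by its ratchet, lying flat, about 118 long, 110 g. Green hub in the middle, 28 (its x) by 26 (its y) by 26 high, to be gripped across y; grey arms with black jaw tips to its +x, green handles to its -x, arms 12 high, low steel bar across the handles. Point: hub centre, 13 above the underside; z up. This one is SHUT: jaws touching, handles close together, about 30 wide over all. Sizes in mm.
- spacer_mid (a point): Black round spacer, upright plain cylinder, 44 diameter, 45 high, 100 g. The point is its centre, 22.5 above its underside; z is its axis, up. Sizes in mm.
- lens_mid (a point): Blue round disc lying flat, 60 diameter, 10 thick, 50 g. The point is its centre, 5 above its underside; z is its axis, up. Sizes in mm.
- glue_mid (a point): Bystander: white glue bottle with a yellow cap, standing, 48 diameter, 85 high, loose. The point is its centre, half-way up. Leave it alone. Sizes in mm.
- marker_mid (a point): Bystander: yellow marker lying flat, 130 long (its y) by 20 by 16 high, loose. The point is its centre. Leave it alone. Sizes in mm.
- nuts_mid (a point): Bystander: small grey open box of nuts, 100 (its x) by 80 (its y) by 35 high, loose. The point is its centre, half-way up. Leave it alone. Sizes in mm.
Things that resemble listed ones, but are neither listed nor needed, are in the scene too. Leave any purple look-alike of the part that bears clamp_shut_mid alone.

How it is judged:
By the outcome, as a careful person would: the job done as asked, in the order asked, and still so for the second after the job is handed in, with the robot touching nothing.
It also fails if it takes over 109 s, if anything falls off the work surface, if the arm or the gripper's body presses on something with over 40 N, if the wrist force passes 120 N, or if a joint passes its speed limit or range.

ROBOT

A 7-joint arm with a two-finger parallel gripper is mounted at the origin on the work surface. World frame = base frame: x ahead of the robot, y to its left, z up, the work surface at z = 0. Lengths are in m, angles in rad, forces in N, time in s.
With the tool pointing down it reaches from about 0.4 to 0.85 m from the base axis. Payload 10.4 kg.
Tool frame: the origin (TCP) lies on the front face of the gripper's body, between the roots of the fingers; the fingertips stand 73 mm ahead of it and the grasp point (between the pads) lies 54 mm ahead of it; x points along the fingers, y is the direction in which the jaws open and shut, and the axes are right-handed (so a half turn about x gives the same grasp; the last joint's range is limited). The gripper opens to 85 mm and grips with 20 to 120 N. Pads are 22 mm wide; open, the fingers measure 114 mm over their backs; the gripper's body (76 mm by 85 mm) begins 54 mm behind the grasp point. The pads swing forward as they close: fully open they stand 13 mm farther back than shut.
Start: joints at [1.126, 0.332, -0.065, 1.46, 0.022, 1.35, -0.088], TCP at [0.256, -0.57, 0.304] pointing down, gripper open.
Joint ranges: [-2.6, 2.6], [-0.5, 2.12], [-1.47, 1.34], [0.16, 2.42], [-1.27, 4.41], [0.06, 2.06], [-2.6, 2.6]. Speed limits (rad/s): [2.22, 2.22, 2.79, 2.79, 3.14, 3.14, 3.14].

INTERFACE

Orientations are given as a unit quaternion [x, y, z, w].
In Python, from workcell import manip gives the robot as it stands. The module is installed in compiled form; this text tells all that it offers.
- The arm moves only by the tool arm_command, never from a script. Its argument "moves" is a list that holds one entry, the list of rows, each a list of 5 numbers: the closure, from 0 (fully open) to 1 (shut), then the shift along the tool's x, y, z in units of 25 mm (1.0 is 25 mm), then the turn about the tool's x in degrees. A call has 1 to 12 rows; each row shifts and turns the commanded pose from where the row before left it, along the tool's axes as they then stand; what a row does not reach is not made up. A row lasts 1/12 s, in which the tool goes at most 41.7 mm and 7.16 degrees, less where a joint would pass 70% of its speed; a pose out of reach is approached as far as the arm can. A call is refused whole if a number of a shift passes 1 or a number of a turn 7.16, either way. A call with a gripper value outside its range is refused whole. The fingers move at their own pace and stop on an object; "force" is the grip in N (left out, the last holds). Time passes only in rows, so rows that do not move let the fingers close. It gives the time, the measured TCP pose, the force and the opening at its end, in the units of the state.
- manip.get_obs(): the state, without advancing time (a new reading comes with each control period).
- manip.camera(name): name is "side" or "top" or "wrist"; returns the picture (420x560x3 uint8, red, green, blue); there is no depth.
- manip.camera_info(name): a dict with "vfov" (degrees; the focal length in pixels is half the picture's height over the tangent of half this angle, whatever the lens; pixels are square), "cx", "cy" (the principal point, pixels), "pose" (4x4, takes a point from camera to world coordinates). Camera axes: x right, y down, z forward; pixel columns grow to the right and rows downward; lengths in m; the calibration is good to about 2 mm. A picture is of the moment at which its call begins: read the wrist's pose just before it. camera_info takes no time and is no camera call; for the wrist camera it gives the pose at the moment of the call.
- manip.hand_in(): hands the job in, once; it reports no verdict.
Trained networks look in the newest picture that a camera, given by its name, has taken for a name from the list of things; names that differ only in an ending like _2 or _b are one class to them, and where a whole thing is asked for, a point or a joint stands for the part that bears it (a point fixed in the world has none). Each returns a list of dicts, best first, with "confidence" (0 to 1); they miss things now and then, are a little off and sometimes report something else, mostly with a low value. They report only what shows in the picture. A call takes as long as a camera call. They do not tell look-alikes from the thing itself.
- manip.regions_of(query, camera): "mask" (420x560 bool, what is visible of it) and "rect" ([left, top, right, bottom] in pixels, round what is visible of it).
- manip.pinpoint(query, camera): "pixel" ([row, column] in pixels: a listed point, or the origin of a listed thing).
The state is a dict: "clock": time; "joint_pos": joint angles; "joint_velocities": joint speeds; "tau": joint torques, N m; "position": TCP position; "ee_rot": TCP orientation; "ft_force": force on the tool from outside, world axes, zero at the start; "torque": the same for the moment, N m; "grip_width": opening from 0.0 (shut) to 1.0 (fully open).
Only numpy, scipy, OpenCV 4.12 (cv2) and the standard library are available. Lean on these libraries where they do the work, as an engineer would, in place of code of your own. Each camera call takes 0.05 s, during which the arm holds its last target.

## Working session

There is one attempt and no reset: what is moved stays moved. The work goes in short steps, Python scripts to look and compute and a tool call to move; the robot and the scene stay as the last step left them, time stands still between calls to the robot, and variables do not carry over. Pictures are saved under pics/ and viewed, and the job is handed in when it is done.

Besides the shell and the picture viewer there is one more tool, called in YAML: its name, and indented under it one key for each argument. arm_command: Moves the arm, as the interface text tells. Its arguments: {"type":"object","properties":{"moves":{"type":"array","items":{"type":"array","items":{"type":"array","items":{"type":"number"}}}},"force":{"type":"number"}},"required":["moves"]}

```bash
mkdir -p pics; python3 - <<'E'
from workcell import manip
import cv2
print(manip.get_obs())
for c in ("top","side","wrist"):
    i=manip.camera_info(c); print(c,i)
    im=manip.camera(c); cv2.imwrite(f"pics/{c}0.png",cv2.cvtColor(im,cv2.COLOR_RGB2BGR))
E
```

```text
{'clock': 0.0, 'joint_pos': array([ 1.12640515,  0.33283245, -0.06475194,  1.46093706,  0.02159934,
        1.34987737, -0.08851786]), 'joint_velocities': array([ 3.60809486e-04, -9.87588660e-04,  6.47468258e-04,  4.48075103e-05,
        7.33451444e-04,  1.10713826e-03,  5.22899163e-05]), 'tau': array([-4.99262333e-04, -6.25463533e+01,  4.89635125e-02, -3.91604733e+01,
        1.63373176e-02,  9.87318519e-03,  5.68073324e-05]), 'position': array([ 0.25578978, -0.56996662,  0.30314264]), 'ee_rot': array([-0.69131978, -0.14850668,  0.69155221, -0.14757463]), 'ft_force': array([ 0.24656806,  0.05875902, -0.6135869 ]), 'torque': array([-0.0275445 ,  0.0360304 , -0.02046702]), 'grip_width': 0.9970583676884949}
top {'vfov': 49.07512910840393, 'cx': 283.0335628942885, 'cy': 210.17397827799257, 'pose': array([[ 0.01222623, -0.99547543,  0.09422944,  0.41349236],
       [-0.99989528, -0.01290111, -0.00655614,  0.07579919],
       [ 0.00774214, -0.09413942, -0.99552892,  1.23342673],
       [ 0.        ,  0.        ,  0.        ,  1.        ]])}
side {'vfov': 49.264276812460345, 'cx': 280.60769308066386, 'cy': 216.995939699974, 'pose': array([[-0.90970189, -0.26680435,  0.31821049,  0.18596315],
       [-0.41497584,  0.61251744, -0.67276849,  0.81763879],
       [-0.01541192, -0.74406843, -0.66792563,  0.80222847],
       [ 0.        ,  0.        ,  0.        ,  1.        ]])}
wrist {'vfov': 61.892143700112506, 'cx': 276.53433784198023, 'cy': 213.54862194680027, 'pose': array([[ 0.40874466, -0.87312701, -0.26566338,  0.32251225],
       [-0.9126476 , -0.39151187, -0.11744276, -0.53935778],
       [-0.00146792,  0.29046115, -0.95688566,  0.37318137],
       [ 0.        ,  0.        ,  0.        ,  1.        ]])}
```

View pics/top0.png

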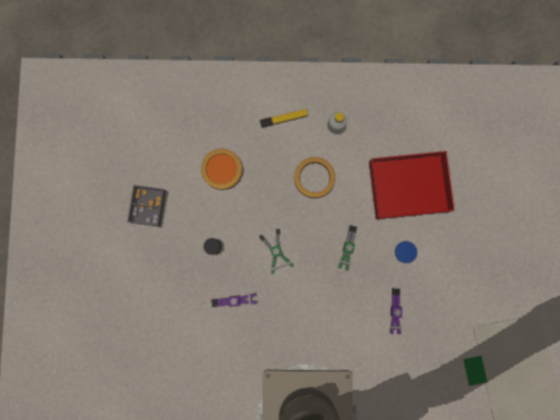

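View pics/side0.png

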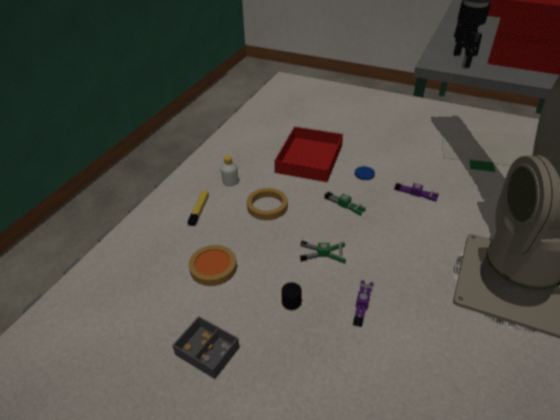

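View pics/wrist0.png

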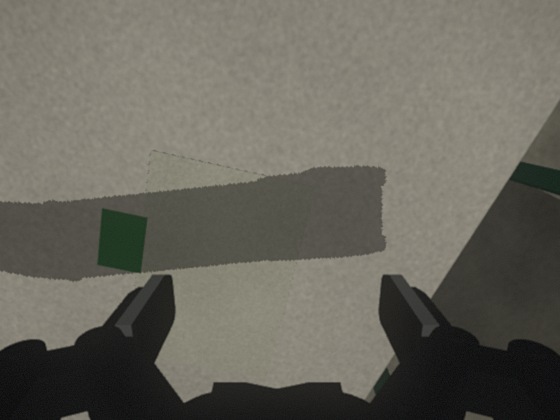

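The top view shows these things (column, row):
- **Rings and crate:** finished ring at (222,169), empty ring at (315,178), red crate at (411,185).
- **Parts to move:** spacer (213,246), disc (406,252), green open clamp (277,252), green shut clamp (348,248).
- **Look-alikes:** purple clamps at (235,300) and (396,312).
- **Leave alone:** nuts (148,206), marker (285,118), glue (338,122).

For the shut clamp the candidates are the green one and the two purple ones. I choose the green one at (348,248), and I'll check that with a crop.

```bash
cat > h.py <<'E'
from workcell import manip
import numpy as np, cv2
from scipy.spatial.transform import Rotation as R
def ray(cam,px,info=None):
    i=info or manip.camera_info(cam); f=210/np.tan(np.radians(i['vfov']/2))
    d=np.array([(px[1]-i['cx'])/f,(px[0]-i['cy'])/f,1.]); P=i['pose']
    return P[:3,3],P[:3,:3]@d
def atz(cam,px,z,info=None):
    o,d=ray(cam,px,info); return o+d*(z-o[2])/d[2]
def proj(cam,p,info=None):
    i=info or manip.camera_info(cam); f=210/np.tan(np.radians(i['vfov']/2))
    c=i['pose'][:3,:3].T@(np.asarray(p)-i['pose'][:3,3]); return np.array([i['cy']+f*c[1]/c[2],i['cx']+f*c[0]/c[2]])
def tri(p1,p2,c1="top",c2="side"):
    A=[];b=[]
    for c,p in((c1,p1),(c2,p2)):
        o,d=ray(c,p); d=d/np.linalg.norm(d); M=np.eye(3)-np.outer(d,d); A.append(M); b.append(M@o)
    return np.linalg.lstsq(np.vstack(A),np.hstack(b),rcond=None)[0]
def save(im,name,scale=1): cv2.imwrite("pics/"+name,cv2.resize(cv2.cvtColor(im,cv2.COLOR_RGB2BGR),None,fx=scale,fy=scale,interpolation=cv2.INTER_CUBIC))
E
python3 - <<'E'
from h import *
H=dict(ring=0,done=0,crate=0,clamp_open_mid=.013,clamp_shut_mid=.013,spacer_mid=.0225,lens_mid=.005)
t=manip.camera("top");s=manip.camera("side")
for n,z in H.items():
    for c in("top","side"):
        for r in manip.pinpoint(n,c)[:3]:
            print(n,c,round(r['confidence'],2),np.round(r['pixel'],1),np.round(atz(c,r['pixel'],z)[:2],4))
save(t[210:350,190:430],"crop_top.png",3)
print(manip.get_obs()['clock'])
E
```

```text
ring side 0.81 [204.7 266.5] [ 0.6238 -0.0205]
ring side 0.21 [158.  312.8] [ 0.59   -0.2753]
done top 0.92 [167.9 220.1] [0.6433 0.2399]
done top 0.65 [250.3 403.5] [ 0.4265 -0.2561]
done side 0.79 [268.9 213.4] [0.6368 0.2374]
crate top 0.64 [188.5 409.8] [ 0.5937 -0.2753]
crate side 0.81 [161. 311.] [ 0.5891 -0.2583]
clamp_open_mid top 0.64 [249.8 275.4] [0.4236 0.0867]
clamp_open_mid side 0.69 [249.6 321.8] [0.4235 0.0894]
clamp_shut_mid top 0.93 [247.1 351.4] [ 0.4331 -0.1145]
clamp_shut_mid top 0.77 [310.1 393.8] [ 0.2702 -0.2252]
clamp_shut_mid top 0.71 [300.3 236.5] [0.2908 0.1865]
clamp_shut_mid side 0.92 [299.4 367.3] [0.2821 0.1889]
clamp_shut_mid side 0.79 [189.8 416.7] [ 0.266 -0.228]
clamp_shut_mid side 0.68 [200.7 343.9] [ 0.4337 -0.1044]
spacer_mid top 0.64 [248.2 209.2] [0.4255 0.2601]
spacer_mid top 0.21 [121.4 339.7] [ 0.7705 -0.082 ]
spacer_mid side 0.87 [296.5 289.4] [0.4348 0.2559]
lens_mid top 0.64 [251.4 406.3] [ 0.4237 -0.2622]
lens_mid side 0.57 [171.9 363.4] [ 0.4262 -0.2607]
0.95
```

View pics/crop_top.png

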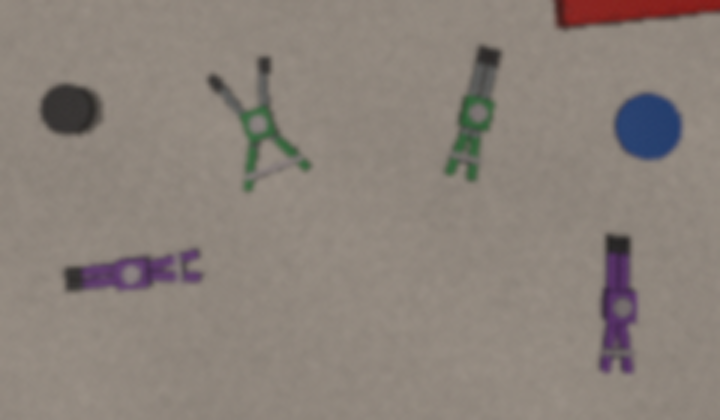

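```bash
cat >> h.py <<'E'
def cylhull(cam,x,y,r,z0,z1,info=None):
    t=np.linspace(0,2*np.pi,60,endpoint=False)
    P=[proj(cam,(x+r*np.cos(a),y+r*np.sin(a),z),info)[::-1] for z in(z0,z1) for a in t]
    return cv2.convexHull(np.float32(P))
def cen(h):
    m=cv2.moments(h); return np.array([m['m01']/m['m00'],m['m10']/m['m00']]),m['m00']
def fitcyl(cam,mask,r,z0,z1,info=None):
    cs,_=cv2.findContours(mask.astype(np.uint8),cv2.RETR_EXTERNAL,cv2.CHAIN_APPROX_NONE)
    h=np.zeros(mask.shape,np.uint8); cv2.drawContours(h,[cv2.convexHull(max(cs,key=cv2.contourArea))],-1,1,-1)
    ys,xs=np.nonzero(h); c=np.array([ys.mean(),xs.mean()]); zm=(z0+z1)/2
    p=atz(cam,c,zm,info)[:2]
    for _ in range(5):
        m,a=cen(cylhull(cam,*p,r,z0,z1,info)); p=p+(atz(cam,c,zm,info)-atz(cam,m,zm,info))[:2]
    return p,h.sum()/a
E
python3 - <<'E'
from h import *
S=dict(ring=(.055,0,.024),done=(.055,0,.024),spacer_mid=(.022,0,.045),lens_mid=(.03,0,.01))
for c in("top","side"):
    im=manip.camera(c); hsv=cv2.cvtColor(im,cv2.COLOR_RGB2HSV).astype(int)
    np.save(c+".npy",im)
    for n,(r,a,b) in S.items():
        rs=[q for q in manip.regions_of(n,c) if q['confidence']>.3]
        for q in rs[:2]:
            p,k=fitcyl(c,q['mask'],r,a,b); print(n,c,round(q['confidence'],2),np.round(q['rect']),np.round(p,4),'area ratio',round(k,3))
    for lab,m,(l,t,rr,bb),(r,a,b) in [
      ('ringC',(hsv[...,1]>90)&(hsv[...,0]<30),(280,145,350,210) if c=='top' else (235,180,300,225),S['ring']),
      ('doneC',(hsv[...,1]>90)&(hsv[...,0]<30),(190,140,255,200) if c=='top' else (180,235,245,290),S['done']),
      ('blueC',(hsv[...,1]>100)&(abs(hsv[...,0]-110)<15),(380,230,430,275) if c=='top' else (345,160,385,185),S['lens_mid']),
      ('spacC',(hsv[...,2]<75),(195,230,230,265) if c=='top' else (270,275,312,315),S['spacer_mid'])]:
        M=np.zeros(m.shape,bool); M[t:bb,l:rr]=m[t:bb,l:rr]; 
        if M.any():
            p,k=fitcyl(c,M,r,a,b); print(lab,c,np.round(p,4),round(k,3))
E
```

```text
ring top 0.7 [296. 158. 334. 197.] [ 0.6184 -0.0157] area ratio 0.976
done top 0.67 [199. 149. 245. 189.] [0.6371 0.2325] area ratio 0.957
done top 0.47 [296. 159. 333. 200.] [ 0.6175 -0.0161] area ratio 1.014
spacer_mid top 0.62 [205. 240. 220. 258.] [0.4309 0.2495] area ratio 0.807
lens_mid top 0.82 [395. 242. 420. 266.] [ 0.4222 -0.262 ] area ratio 1.046
lens_mid top 0.67 [201. 150. 245. 190.] [0.6391 0.2347] area ratio 3.441
ringC top [ 0.6194 -0.0147] 0.981
doneC top [0.6388 0.2349] 0.971Traceback (most recent call last):
  File "<stdin>", line 17, in <module>
  File "h.py", line 31, in fitcyl
    m,a=cen(cylhull(cam,*p,r,z0,z1,info)); p=p+(atz(cam,c,zm,info)-atz(cam,m,zm,info))[:2]
            ~~~~~~~^^^^^^^^^^^^^^^^^^^^^
  File "h.py", line 21, in cylhull
    P=[proj(cam,(x+r*np.cos(a),y+r*np.sin(a),z),info)[::-1] for z in(z0,z1) for a in t]
       ~~~~^^^^^^^^^^^^^^^^^^^^^^^^^^^^^^^^^^^^^^^^^^
  File "h.py", line 11, in proj
    i=info or manip.camera_info(cam); f=210/np.tan(np.radians(i['vfov']/2))
              ~~~~~~~~~~~~~~~~~^^^^^
ValueError: time passes only in moves, steps and waits
```

Ring separation comes out at 250.3 mm, as it should. I'll cache the camera info, then finish the rest offline.

```bash
python3 - <<'E'
s=open('h.py').read()
s=s.replace("info or manip.camera_info(cam)","info or CI(cam)")
s=s.replace("def ray(","""_c={}
def CI(cam):
    if cam not in _c: _c[cam]=manip.camera_info(cam)
    return _c[cam]
def ray(""",1)
open('h.py','w').write(s)
E
cat > m.py <<'E'
from h import *
S=dict(ring=(.055,0,.024),done=(.055,0,.024),spacer_mid=(.022,0,.045),lens_mid=(.03,0,.01))
im={c:manip.camera(c) for c in("top","side")}
for c in im:
    hsv=cv2.cvtColor(im[c],cv2.COLOR_RGB2HSV).astype(int)
    for lab,m,(l,t,rr,bb),(r,a,b) in [
      ('ringC',(hsv[...,1]>90)&(hsv[...,0]<30),(280,145,350,210) if c=='top' else (235,180,300,225),S['ring']),
      ('doneC',(hsv[...,1]>90)&(hsv[...,0]<30),(190,140,255,200) if c=='top' else (180,235,245,290),S['done']),
      ('blueC',(hsv[...,1]>100)&(abs(hsv[...,0]-110)<15),(380,230,430,275) if c=='top' else (345,160,385,185),S['lens_mid']),
      ('spacC',(hsv[...,2]<75),(195,230,230,265) if c=='top' else (270,275,312,315),S['spacer_mid'])]:
        M=np.zeros(m.shape,bool); M[t:bb,l:rr]=m[t:bb,l:rr]
        if M.any():
            p,k=fitcyl(c,M,r,a,b); print(lab,c,np.round(p,4),round(k,3))
save(np.hstack([im['top'][225:285,255:375],im['side'][185:275,295:415][:60]]),"cl.png",3)
save(im['top'][220:280,250:370],"cl1.png",6); save(im['side'][185:275,295:375],"cl2.png",6)
np.savez("im.npz",**im)
E
python3 m.py
```

```text
ringC top [ 0.6194 -0.0148] 0.982
doneC top [0.6388 0.235 ] 0.97
blueC top [ 0.4227 -0.2605] 0.833
spacC top [0.4312 0.2505] 0.874
ringC side [ 0.6198 -0.0143] 0.934
doneC side [0.6394 0.2347] 0.945
blueC side [ 0.4232 -0.2585] 0.751
spacC side [0.4322 0.2528] 0.944
```

View pics/cl1.png

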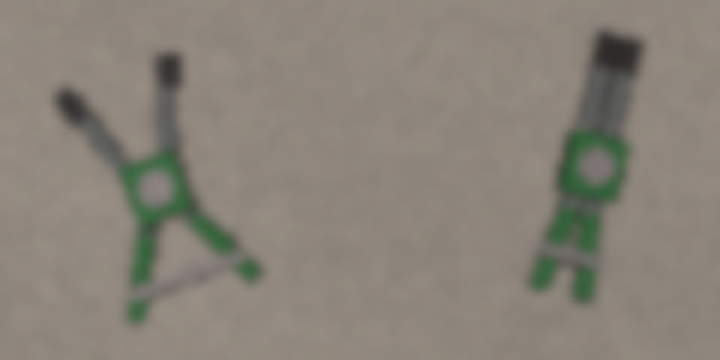

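View pics/cl2.png

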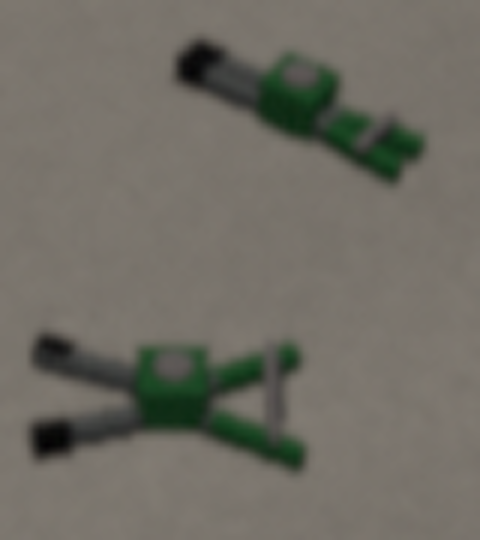

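```bash
cat > p.py <<'E'
# usage: python3 p.py  x y yaw_of_tool_y(deg) tcp_z  : prints deltas
from h import *
import sys
def st():
    o=manip.get_obs(); Rm=R.from_quat(o['ee_rot']).as_matrix(); return o,Rm
if __name__=="__main__":
    o,Rm=st(); y=np.degrees(np.arctan2(Rm[1,1],Rm[0,1]))
    print('t',round(o['clock'],2),'pos',np.round(o['position'],4),'toolx',np.round(Rm[:,0],3),'yaw_y',round(y,1),'j7',round(np.degrees(o['joint_pos'][6])),'F',np.round(o['ft_force'],1),'w',round(o['grip_width'],3))
    if len(sys.argv)>1:
        x,yy,yaw,z=map(float,sys.argv[1:5])
        d=(yaw-y+180)%360-180     # world z rotation needed; tool x is down => turn = -d
        Rt=R.from_euler('z',d,degrees=True).as_matrix()@Rm
        e=np.array([x,yy,z])-o['position']
        print('turn',round(-d,2),'units before turn',np.round(Rm.T@e/.025,3),'units after turn',np.round(Rt.T@e/.025,3))
E
python3 - <<'E'
from h import *
c=lambda x,y:(220+y/6,250+x/6)
for n,hub,jaw,han in (('open',(155,187),(119.5,87.5),(194,291)),('shut',(598,166),(618,54),(562,290))):
    h=atz('top',c(*hub),.026); j=atz('top',c(*jaw),.012); k=atz('top',c(*han),.012)
    d=j-k; print(n,np.round(h,4),'yaw',np.degrees(np.arctan2(d[1],d[0])),'hub->jaw',np.linalg.norm((j-h)[:2]),'handle',np.linalg.norm((k-h)[:2]))
for n,hub in (('open',(173,363)),('shut',(301,73))):
    print(n,np.round(atz('side',(185+hub[1]/6,295+hub[0]/6),.026),4))
im=np.load('im.npz')
hsv=cv2.cvtColor(im['top'],cv2.COLOR_RGB2HSV).astype(int)
m=((hsv[...,1]>150)&((hsv[...,0]<6)|(hsv[...,0]>172))).astype(np.uint8); m[:,:355]=0
cs,_=cv2.findContours(m,cv2.RETR_EXTERNAL,cv2.CHAIN_APPROX_NONE); k=max(cs,key=cv2.contourArea)
q=cv2.approxPolyDP(cv2.convexHull(k),8,True)[:,0]; print(q)
for p in q: print(np.round(atz('top',p[::-1],.045)[:2],4))
E
python3 p.py 0.431 0.2515 90 0.2
```

```text
open [0.4199 0.0854 0.026 ] yaw 20.952285787934724 hub->jaw 0.04668302880052813 handle 0.048534045417720224
shut [ 0.4314 -0.1079  0.026 ] yaw -13.429782395670726 hub->jaw 0.0510323043874869 handle 0.05606638169613313
open [0.42   0.0868 0.026 ]
shut [ 0.4312 -0.1045  0.026 ]
[[445 152]
 [452 209]
 [377 217]
 [373 159]]
[ 0.6854 -0.3567]
[ 0.5347 -0.3718]
[ 0.5113 -0.1761]
[ 0.6641 -0.1667]
t 1.3 pos [ 0.2559 -0.5702  0.3039] toolx [ 0. -0. -1.] yaw_y -65.8 j7 -5 F [-0.1  0.7 -0.8] w 0.999
turn -155.83 units before turn [  4.157 -27.119 -19.847] units after turn [ 4.158 32.868  7.003]
```

arm_command:
  moves:
    - [[0, 0, 0, 0, -6.58], [0, 0, 0, 0, -6.58], [0, 0, 0, 0, -6.58], [0, 0, 0, 0, -6.58], [0, 0, 0, 0, -6.58], [0, 0, 0, 0, -6.58], [0, 0, 0, 0, -6.58], [0, 0, 0, 0, -6.58], [0, 0, 0, 0, -6.58], [0, 0, 0, 0, -6.58], [0, 0, 1, 0, 0], [0, 0, 1, 0, 0]]
  force: 40

```text
clock: 2.3
position: [0.3047, -0.5711, 0.3043]
ee_rot: [-0.5, -0.499, 0.501, -0.499]
ft_force: [0.9, 0.3, 0.6]
grip_width: 0.999
```

arm_command:
  moves:
    - [[0, 0, 1, -1, 0], [0, 0, 1, -1, 0], [0, 0, 1, -1, 0], [0, 0, 1, -1, 0], [0, 0, 1, -1, 0], [0, 0, 1, -1, 0], [0, 0, 0, -1, 0], [0, 0, 0, -1, 0], [0, 0, 0, -1, 0], [0, 0, 0, -1, 0], [0, 0, 0, -1, 0], [0, 0, 0, -1, 0]]

```text
clock: 3.3
position: [0.4559, -0.2691, 0.304]
ee_rot: [-0.5, -0.5, 0.5, -0.5]
ft_force: [-0.7, 0.4, 0.3]
grip_width: 0.999
```

```bash
python3 p.py 0.431 0.2515 0 0.2
```

```text
t 3.3 pos [ 0.4559 -0.2691  0.304 ] toolx [ 0. -0. -1.] yaw_y -0.0 j7 23 F [-0.7  0.4  0.3] w 0.999
turn -0.03 units before turn [  4.152  -1.01  -20.826] units after turn [  4.152  -0.998 -20.827]
```

arm_command:
  moves:
    - [[0, 0, 0, -1, 0], [0, 0, 0, -1, 0], [0, 0, 0, -1, 0], [0, 0, 0, -1, 0], [0, 0, 0, -1, 0], [0, 0, 0, -1, 0], [0, 0, 0, -1, 0], [0, 0, 0, -1, 0], [0, 0, 0, -1, 0], [0, 0, 0, -1, 0], [0, 0, 0, -1, 0], [0, 0, 0, -1, 0]]

```text
clock: 4.3
position: [0.456, 0.0309, 0.3041]
ee_rot: [0.5, 0.5, -0.5, 0.5]
ft_force: [1.4, 0.4, 0.2]
grip_width: 0.996
```

arm_command:
  moves:
    - [[0, 0, -0.2, -1, 0], [0, 0, -0.2, -1, 0], [0, 0, -0.2, -1, 0], [0, 0.5, -0.2, -1, 0], [0, 0.5, -0.2, -1, 0], [0, 0.5, 0, -1, 0], [0, 0.5, 0, -1, 0], [0, 0.5, 0, -1, 0], [0, 0.5, 0, -0.83, 0], [0, 0.5, 0, 0, 0], [0, 0.5, 0, 0, 0], [0, 0, 0, 0, 0]]

```text
clock: 5.3
position: [0.4307, 0.249, 0.2015]
ee_rot: [-0.499, -0.5, 0.501, -0.499]
ft_force: [0.2, -0.8, -0.2]
grip_width: 1.0
```

```bash
cat > w.py <<'E'
from h import *
import sys
i=manip.camera_info("wrist"); im=manip.camera("wrist"); save(im,sys.argv[1]+".png"); np.savez(sys.argv[1]+".npz",im=im,pose=i['pose'])
E
cat > wfit.py <<'E'
from h import *
import sys
# wfit name query r z0 z1
i=manip.camera_info("wrist"); im=manip.camera("wrist"); save(im,sys.argv[1]+".png")
r,a,b=map(float,sys.argv[3:6])
for q in manip.regions_of(sys.argv[2],"wrist")[:2]:
    p,k=fitcyl("wrist",q['mask'],r,a,b,i); print(round(q['confidence'],2),np.round(q['rect']),np.round(p,4),'ratio',round(k,3))
E
python3 wfit.py w1 spacer_mid .022 0 .045; python3 p.py 0.431 0.2515 0 0.095
```

```text
0.66 [248. 174. 313. 244.] [0.4322 0.2528] ratio 0.964
t 5.4 pos [0.4316 0.2492 0.2037] toolx [-0.001 -0.001 -1.   ] yaw_y -0.1 j7 -45 F [ 0.1 -0.6  0.1] w 1.004
turn -0.12 units before turn [ 4.349 -0.022 -0.095] units after turn [ 4.349 -0.022 -0.095]
```

View pics/w1.png

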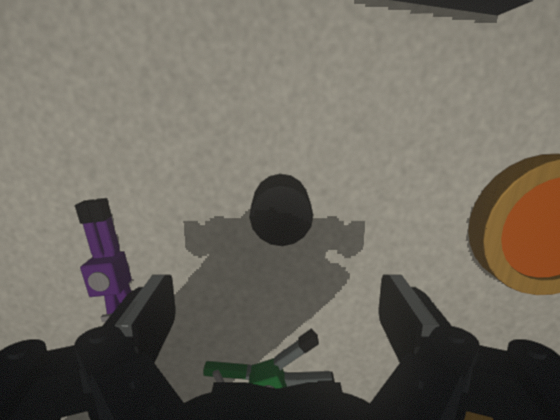

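The wrist view shows the black spacer between the fingers at (281,209). The fit puts it at (0.432, 0.2525), which agrees with the fixed cameras. Descending now.

arm_command:
  moves:
    - [[0, 0.6, 0.02, -0.13, 0], [0, 0.6, 0, 0, 0], [0, 0.6, 0, 0, 0], [0, 0.6, 0, 0, 0], [0, 0.6, 0, 0, 0], [0, 0.6, 0, 0, 0], [0, 0.6, 0, 0, 0], [0, 0, 0, 0, 0], [0.3, 0, 0, 0, 0], [0.6, 0, 0, 0, 0], [1, 0, 0, 0, 0], [1, 0, 0, 0, 0]]

```text
clock: 6.4
position: [0.4326, 0.2538, 0.1003]
ee_rot: [0.501, 0.499, -0.5, 0.5]
ft_force: [-3.9, -4.1, 12.9]
grip_width: 0.499
```

arm_command:
  moves:
    - [[1, 0, 0, 0, 0], [1, 0, 0, 0, 0], [1, 0, 0, 0, 0], [1, 0, 0, 0, 0]]

```text
clock: 6.73
position: [0.4326, 0.2538, 0.1003]
ee_rot: [0.501, 0.499, -0.5, 0.5]
ft_force: [-2.3, -2.3, 9.9]
grip_width: 0.496
```

```bash
python3 p.py 0.6196 -0.0146 0 0.15; python3 - <<'E'
from h import *
im=manip.camera("side"); save(im[180:340,220:400],"s1.png",4)
E
```

```text
t 6.73 pos [0.4326 0.2538 0.1003] toolx [ 0.002 -0.    -1.   ] yaw_y -0.1 j7 -53 F [-2.3 -2.3  9.9] w 0.496
turn -0.05 units before turn [-1.971  7.494 10.731] units after turn [-1.971  7.485 10.738]
```

View pics/s1.png

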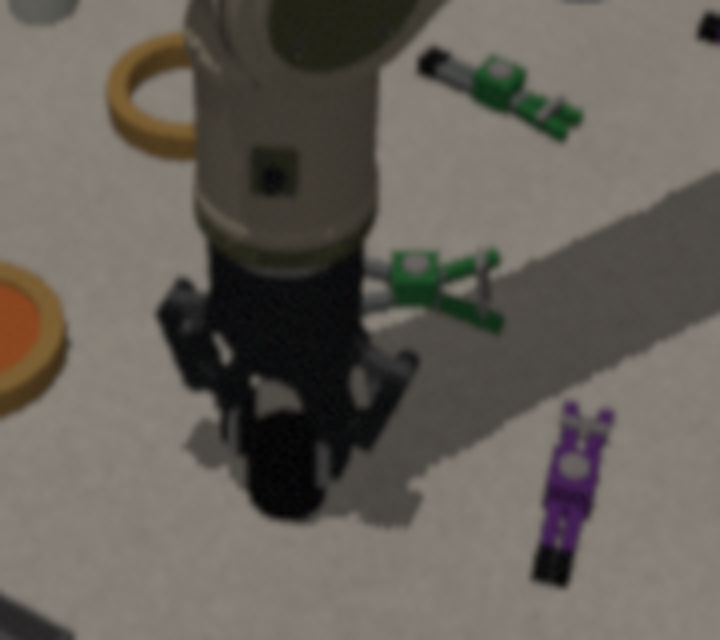

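Gripped: the width is consistent with 44 mm. Next I lift it and carry it to the ring.

arm_command:
  moves:
    - [[1, -0.5, 0, 0, 0], [1, -0.5, 0, 0, 0], [1, -0.5, 0, 0, 0], [1, -0.5, 0, 0, 0], [1, -0.5, 0, 0.5, 0], [1, -0.5, 0.5, 0.8, 0], [1, 0, 0.7, 0.9, 0], [1, 0, 0.7, 0.9, 0], [1, 0, 0.7, 0.9, 0], [1, 0, 0.7, 0.9, 0], [1, 0, 0.7, 0.9, 0], [1, 0, 0.7, 0.9, 0]]

```text
clock: 7.78
position: [0.5502, 0.0848, 0.1753]
ee_rot: [0.5, 0.5, -0.5, 0.5]
ft_force: [1.2, 0.5, -0.9]
grip_width: 0.5
```

arm_command:
  moves:
    - [[1, 0, 0.7, 0.9, 0], [1, 0, 0.7, 0.9, 0], [1, 0, 0.7, 0.9, 0], [1, 0, 0.69, 0.9, 0], [1, 0, 0, 0.43, 0], [1, 0, 0, 0, 0], [1, 0, 0, 0, 0], [1, 0, 0, 0, 0]]

```text
clock: 8.45
position: [0.6185, -0.013, 0.1746]
ee_rot: [0.5, 0.5, -0.499, 0.5]
ft_force: [0.5, -0.7, -0.7]
grip_width: 0.5
```

```bash
python3 p.py 0.6196 -0.0146 0 0.1005; python3 wfit.py w2 ring .055 0 .024;  python3 p.py 0.6196 -0.0146 0 0.1005; python3 -c "
from h import *
o=manip.get_obs()
print(manip.pinpoint('spacer_mid','wrist'))
for q in manip.regions_of('spacer_mid','wrist')[:1]: print(fitcyl('wrist',q['mask'],.022,o['position'][2]-.1003,o['position'][2]-.0553))
"
```

```text
t 8.45 pos [ 0.6185 -0.013   0.1746] toolx [ 0.     0.001 -1.   ] yaw_y 0.1 j7 -17 F [ 0.5 -0.7 -0.7] w 0.5
turn 0.07 units before turn [2.964 0.044 0.065] units after turn [2.964 0.044 0.065]
0.65 [200. 137. 364. 270.] [ 0.6199 -0.007 ] ratio 0.833
t 8.55 pos [ 0.6185 -0.013   0.1745] toolx [ 0.  0. -1.] yaw_y 0.1 j7 -17 F [-0.6  0.4 -0.6] w 0.493
turn 0.1 units before turn [2.959 0.041 0.066] units after turn [2.959 0.041 0.065]
[{'pixel': [278.7, 273.3], 'confidence': 0.67}]
(array([ 0.61756024, -0.01431248]), np.float64(0.9484810719852987))
```

View pics/w2.png

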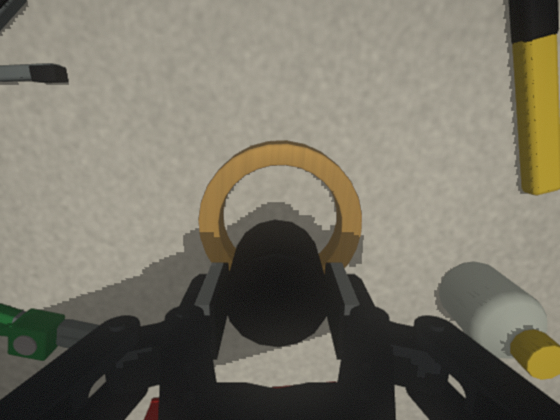

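```bash
python3 -c "
from h import *
i=manip.camera_info('wrist')
for p in((.6196,-.0146),(.6196,-.0126)):
    h=cylhull('wrist',*p,.055,0,.024,i)[:,0]; print(p,h.min(0),h.max(0))
"
```

```text
(0.6196, -0.0146) [196.3659  138.71367] [362.19196 299.46335]
(0.6196, -0.0126) [196.16483 135.72884] [362.40912 296.96347]
```

The ring edges in the wrist view (199 to 362, top row 140) match the model to within about 1 mm. Lowering the spacer.

arm_command:
  moves:
    - [[1, 0.4, 0.08, 0.03, 0], [1, 0.4, 0, 0, 0], [1, 0.4, 0, 0, 0], [1, 0.4, 0, 0, 0], [1, 0.4, 0, 0, 0], [1, 0.4, 0, 0, 0], [1, 0.4, 0, 0, 0], [1, 0.1, 0, 0, 0], [1, 0.04, 0, 0, 0], [1, 0, 0, 0, 0], [1, 0, 0, 0, 0]]

```text
clock: 9.57
position: [0.6208, -0.0154, 0.1005]
ee_rot: [-0.5, -0.5, 0.5, -0.5]
ft_force: [-4.3, -0.1, 4.9]
grip_width: 0.495
```

arm_command:
  moves:
    - [[0.4, 0, 0, 0, 0], [0.3, 0, 0, 0, 0], [0.2, 0, 0, 0, 0], [0.1, 0, 0, 0, 0], [0, 0, 0, 0, 0], [0, -0.5, 0, 0, 0], [0, -0.6, 0, 0, 0], [0, -0.7, 0, 0, 0], [0, -0.8, 0, 0, 0], [0, -0.8, 0, 0, 0], [0, -0.8, 0, 0, 0], [0, -0.5, 0, 0, 0]]

```text
clock: 10.57
position: [0.6217, -0.0151, 0.2219]
ee_rot: [0.501, 0.499, -0.499, 0.501]
ft_force: [-0.8, 0.3, 1.1]
grip_width: 0.997
```

```bash
python3 wfit.py w3 spacer_mid .022 0 .045;python3 wfit.py w3b ring .055 0 .024;  python3 p.py 0.423 -0.2595 0 0.2
```

```text
0.71 [242. 178. 305. 242.] [ 0.6195 -0.0166] ratio 0.982
0.9 [208. 132. 343. 266.] [ 0.6198 -0.0141] ratio 0.985
t 10.77 pos [ 0.6209 -0.0155  0.2181] toolx [ 0.001 -0.    -1.   ] yaw_y -0.0 j7 -16 F [-0.1 -0.4 -0.7] w 1.002
turn -0.04 units before turn [ 0.726 -7.911  9.764] units after turn [ 0.726 -7.917  9.759]
```

View pics/w3b.png

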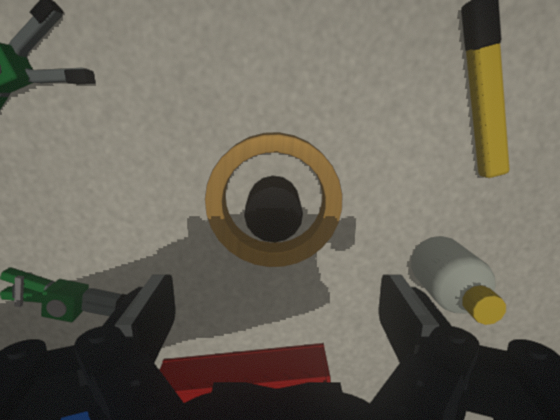

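The spacer sits in the ring at (273,209). I'll measure the centring by colour.

```bash
python3 - <<'E'
from h import *
i=manip.camera_info('wrist')
im=cv2.cvtColor(cv2.imread('pics/w3b.png'),cv2.COLOR_BGR2RGB); hsv=cv2.cvtColor(im,cv2.COLOR_RGB2HSV).astype(int)
M=(hsv[...,1]>90)&(hsv[...,0]<30); M[:,:195]=0;M[:,355:]=0;M[280:]=0
p,k=fitcyl('wrist',M,.055,0,.024,i); print(p,k)
print(hsv[175:250:4,273].tolist())
for th in(45,60):
    M=(hsv[...,2]<th)&(hsv[...,1]<90); M[:,:225]=0;M[:,320:]=0;M[255:]=0;M[:150]=0
    p,k=fitcyl('wrist',M,.022,0,.045,i); print(th,p,k)
h=cylhull('wrist',.6198,-.015,.022,0,.045,i)[:,0]; print(h.min(0),h.max(0))
E
```

```text
[ 0.61757329 -0.01370883] 0.9476952185802613
[[18, 30, 102], [15, 37, 41], [15, 36, 43], [17, 41, 44], [17, 40, 45], [30, 28, 46], [30, 33, 39], [20, 33, 46], [24, 33, 39], [20, 44, 35], [8, 33, 31], [26, 64, 28], [6, 38, 34], [20, 82, 28], [15, 66, 31], [0, 34, 30], [5, 48, 32], [19, 124, 68], [19, 135, 68]]
45 [ 0.61742121 -0.01624218] 0.8892070715811639
60 [ 0.61750637 -0.01625683] 0.9174295250184136
[245.8246  172.56636] [306.4605 242.0004]
```

```bash
python3 - <<'E'
from h import *
i=manip.camera_info('wrist'); print(i['pose'][:3,3])
for nm,r,z in(('top',.022,.045),('base',.022,0),('ringtop out',.055,.024),('ringtop in',.041,.024),('ring base in',.041,0)):
    h=cylhull('wrist',.6198,-.015,r,z,z+1e-5,i)[:,0]; print(nm,h.min(0),h.max(0))
im=cv2.imread('pics/w3b.png'); save(cv2.convertScaleAbs(cv2.cvtColor(im[120:280,195:355],cv2.COLOR_BGR2RGB),alpha=2.0),'w3c.png',4)
E
```

```text
[0.61988953 0.05908719 0.28811454]
top [245.82346 183.96118] [306.46164 242.00536]
base [250.20802 172.56636] [302.06216 222.8599 ]
ringtop out [205.8284  134.05235] [346.4059  269.81598]
ringtop in [223.77032 153.1712 ] [328.49875 254.22424]
ring base in [227.81285 149.45438] [324.4501  243.28844]
```

View pics/w3c.png

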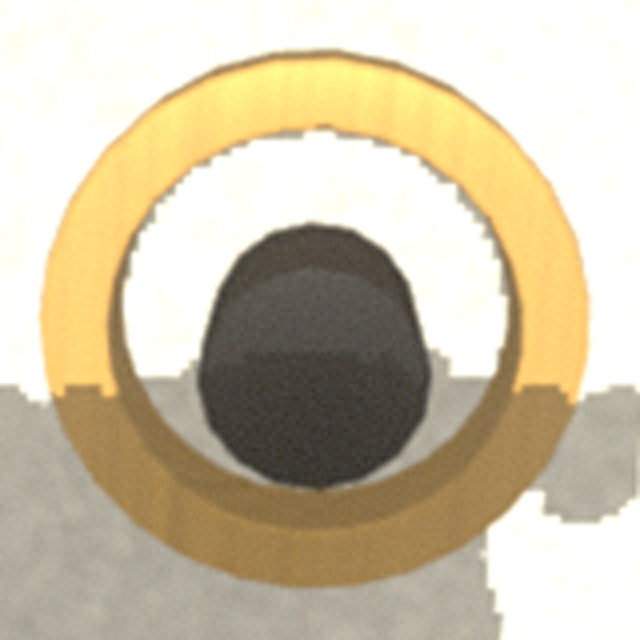

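The spacer is about 2.6 mm off centre towards -y. I'll re-grip it and nudge it.

arm_command:
  moves:
    - [[0, 0.7, 0, 0, 0], [0, 0.7, 0, 0, 0], [0, 0.7, 0, 0, 0], [0, 0.7, 0, 0, 0], [0, 0.7, 0, 0, 0], [0, 0.7, 0, 0, 0], [0, 0.4, 0, 0, 0], [0, 0.1, 0, 0, 0], [0.4, 0, 0, 0, 0], [1, 0, 0, 0, 0], [1, 0, 0, 0, 0], [1, 0, 0, 0, 0]]

```text
clock: 11.77
position: [0.6216, -0.0154, 0.1018]
ee_rot: [0.501, 0.499, -0.5, 0.5]
ft_force: [-3.3, -0.7, 5.6]
grip_width: 0.497
```

arm_command:
  moves:
    - [[1, 0, 0, 0, 0], [1, 0, 0, 0, 0], [1, -0.2, 0, 0, 0], [1, 0, 0, -0.1, 0], [1, 0, 0, 0, 0], [1, 0.2, 0, 0, 0], [1, 0, 0, 0, 0]]

```text
clock: 12.35
position: [0.6217, -0.0126, 0.1013]
ee_rot: [0.501, 0.499, -0.5, 0.5]
ft_force: [-0.5, 1.3, 9.0]
grip_width: 0.495
```

arm_command:
  moves:
    - [[0.4, 0, 0, 0, 0], [0.3, 0, 0, 0, 0], [0.2, 0, 0, 0, 0], [0.1, 0, 0, 0, 0], [0, 0, 0, 0, 0], [0, -0.5, 0, 0, 0], [0, -0.6, 0, 0, 0], [0, -0.7, 0, 0, 0], [0, -0.8, 0, 0, 0], [0, -0.8, 0, 0, 0], [0, -0.8, 0, 0, 0], [0, -0.5, 0, 0, 0]]

```text
clock: 13.35
position: [0.6217, -0.0126, 0.2219]
ee_rot: [0.501, 0.499, -0.499, 0.501]
ft_force: [-0.4, -0.4, -0.5]
grip_width: 0.997
```

```bash
python3 w.py w4;  python3 - <<'E'
from h import *
i=manip.camera_info('wrist')
im=cv2.cvtColor(cv2.imread('pics/w4.png'),cv2.COLOR_BGR2RGB); hsv=cv2.cvtColor(im,cv2.COLOR_RGB2HSV).astype(int)
M=(hsv[...,1]>90)&(hsv[...,0]<30); M[:,:195]=0;M[:,355:]=0;M[280:]=0
print(fitcyl('wrist',M,.055,0,.024,i))
M=(hsv[...,2]<60)&(hsv[...,1]<90); M[:,:225]=0;M[:,320:]=0;M[255:]=0;M[:150]=0
print(fitcyl('wrist',M,.022,0,.045,i))
save(cv2.convertScaleAbs(im[120:280,195:355],alpha=2.0),'w4c.png',4)
E
python3 p.py .4230 -.2595 0 .2
```

```text
(array([ 0.62093534, -0.01482977]), np.float64(0.9906869017571891))
(array([ 0.62151613, -0.01484702]), np.float64(0.9595173393774297))
t 13.4 pos [ 0.6224 -0.0125  0.2235] toolx [ 0.006 -0.    -1.   ] yaw_y -0.0 j7 -16 F [0.3 0.5 1.7] w 1.0
turn -0.03 units before turn [ 0.896 -7.977  9.882] units after turn [ 0.896 -7.982  9.878]
```

View pics/w4c.png

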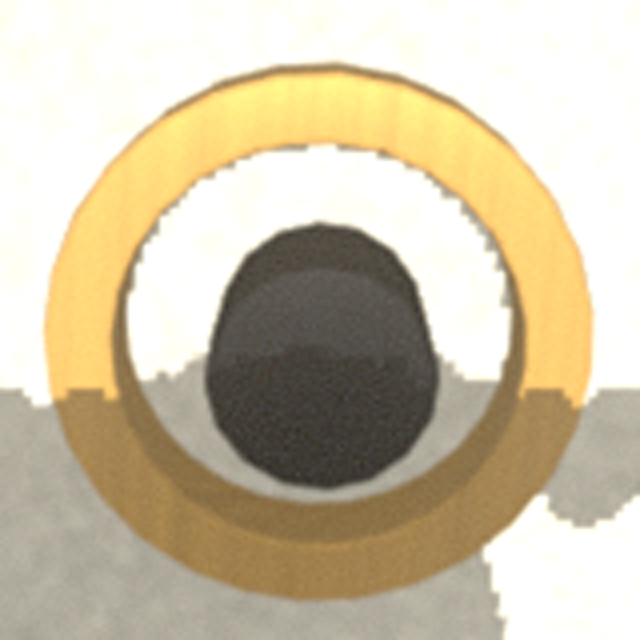

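The spacer is now centred to within 1 mm. Going to the disc.

arm_command:
  moves:
    - [[0, 0, -0.8, 1, 0], [0, 0, -0.8, 1, 0], [0, 0, -0.8, 1, 0], [0, 0, -0.8, 1, 0], [0, 0, -0.8, 1, 0], [0, 0.2, -0.8, 1, 0], [0, 0.2, -0.8, 1, 0], [0, 0.2, -0.8, 1, 0], [0, 0.2, -0.8, 1, 0], [0, 0.1, -0.75, 0.88, 0], [0, 0, 0, 0, 0], [0, 0, 0, 0, 0]]

```text
clock: 14.4
position: [0.421, -0.2611, 0.1956]
ee_rot: [-0.501, -0.499, 0.501, -0.499]
ft_force: [0.6, 1.3, 0.2]
grip_width: 1.001
```

```bash
python3 wfit.py w5 lens_mid .03 0 .01;  python3 - <<'E'
from h import *
i=manip.camera_info('wrist')
im=cv2.cvtColor(cv2.imread('pics/w5.png'),cv2.COLOR_BGR2RGB); hsv=cv2.cvtColor(im,cv2.COLOR_RGB2HSV).astype(int)
M=(hsv[...,1]>100)&(abs(hsv[...,0]-110)<15)
print(fitcyl('wrist',M,.03,0,.01,i))
E
python3 p.py .4230 -.2595 0 .2
```

```text
0.85 [243. 167. 321. 245.] [ 0.423  -0.2594] ratio 0.954
(array([ 0.42521339, -0.25765741]), np.float64(0.9261077465375657))
t 14.5 pos [ 0.4227 -0.2592  0.1958] toolx [ 0.001 -0.    -1.   ] yaw_y 0.0 j7 20 F [1.1 0.3 0.9] w 1.001
turn 0.01 units before turn [-0.166  0.013  0.013] units after turn [-0.166  0.013  0.013]
```

View pics/w5.png

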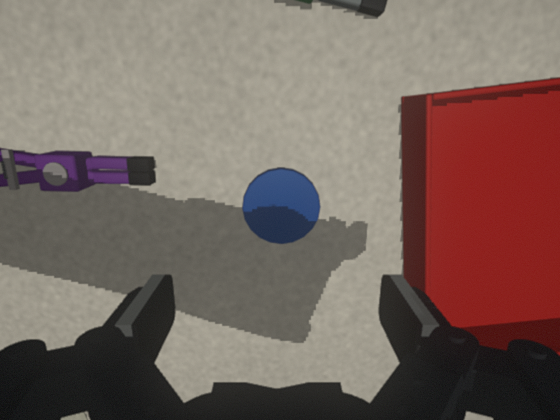

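arm_command:
  moves:
    - [[0, 0.6, 0.03, -0.03, 0], [0, 0.6, 0, 0, 0], [0, 0.6, 0, 0, 0], [0, 0.6, 0, 0, 0], [0, 0.6, 0, 0, 0], [0, 0.6, 0, 0, 0], [0, 0.6, 0, 0, 0], [0, 0.5, 0, 0, 0], [0, 0, 0, 0, 0], [0, 0, 0, 0, 0]]

```text
clock: 15.33
position: [0.4233, -0.2582, 0.0778]
ee_rot: [0.5, 0.501, -0.5, 0.5]
ft_force: [0.1, -0.0, 0.8]
grip_width: 0.998
```

```bash
python3 w.py w6; python3 -c "
from h import *
save(manip.camera('side')[100:220,300:460],'s6.png',4)"; python3 p.py
```

```text
t 15.43 pos [ 0.4236 -0.259   0.0787] toolx [ 0.001 -0.001 -1.   ] yaw_y 0.0 j7 13 F [-0.9  0.3  0.4] w 1.002
```

View pics/w6.png

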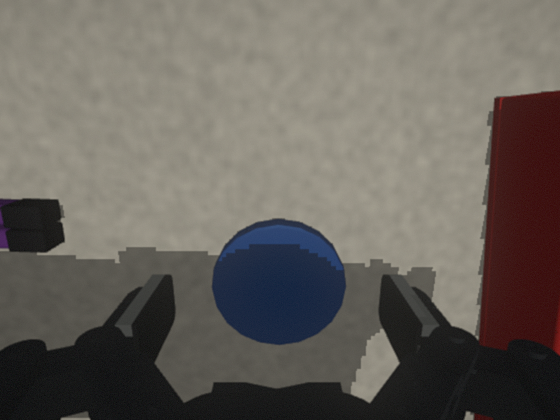

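View pics/s6.png

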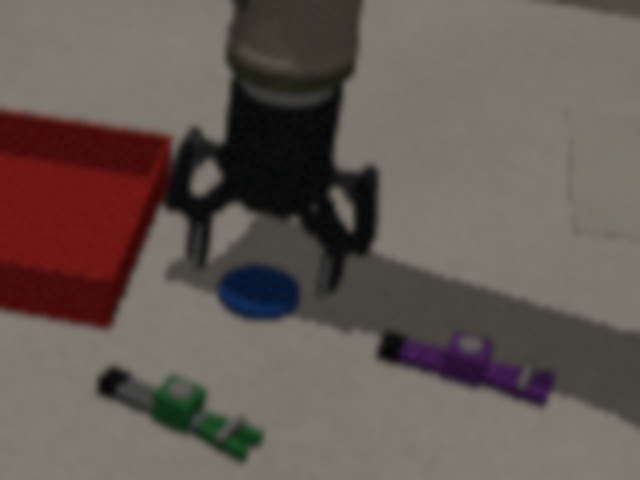

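The tips clear the table by about 20 mm when open, and I expect them to swing about 8 mm forward on closing to 60 mm. I'll lower 7 mm and close gently.

arm_command:
  moves:
    - [[0, 0.28, 0, 0, 0], [0.1, 0, 0, 0, 0], [0.2, 0, 0, 0, 0], [0.25, 0, 0, 0, 0], [0.3, 0, 0, 0, 0], [0.4, 0, 0, 0, 0], [0.4, 0, 0, 0, 0], [0.4, 0, 0, 0, 0]]
  force: 30

```text
clock: 16.1
position: [0.423, -0.2592, 0.0716]
ee_rot: [-0.5, -0.5, 0.5, -0.5]
ft_force: [-3.3, 1.7, 9.1]
grip_width: 0.677
```

arm_command:
  moves:
    - [[0.7, 0, 0, 0, 0], [0.7, 0, 0, 0, 0], [0.7, -0.3, 0, 0, 0], [0.7, -0.5, 0, 0, 0], [0.7, -0.6, 0, 0, 0], [0.7, -0.6, 0, 0, 0], [0.7, -0.6, 0, 0, 0], [0.7, -0.6, 0, 0, 0], [0.7, -0.6, 0, 0, 0], [0.7, -0.4, 0, 0, 0], [0.7, 0, 0, 0, 0]]

```text
clock: 17.02
position: [0.4238, -0.2596, 0.1786]
ee_rot: [0.5, 0.498, -0.5, 0.501]
ft_force: [0.1, -0.0, 0.4]
grip_width: 0.68
```

```bash
python3 w.py w7; python3 -c "
from h import *
i=manip.camera_info('wrist');o=manip.get_obs();z=o['position'][2]-.0716
im=cv2.cvtColor(cv2.imread('pics/w7.png'),cv2.COLOR_BGR2RGB); hsv=cv2.cvtColor(im,cv2.COLOR_RGB2HSV).astype(int)
M=(hsv[...,1]>100)&(abs(hsv[...,0]-110)<15)
print(o['position'],z,fitcyl('wrist',M,.03,z,z+.01,i))
save(manip.camera('side')[100:220,300:460],'s7.png',4)"; python3 p.py .6217 -.0135 0 .17
```

```text
[ 0.42327311 -0.25939119  0.17714447] 0.1055444655006578 (array([ 0.42228049, -0.26005698]), np.float64(0.9304496847962912))
t 17.12 pos [ 0.4228 -0.2592  0.1761] toolx [ 0.    -0.001 -1.   ] yaw_y -0.0 j7 19 F [ 0.3 -0.  -0.8] w 0.678
turn -0.04 units before turn [ 0.24   7.95  -9.833] units after turn [ 0.24   7.956 -9.827]
```

View pics/w7.png

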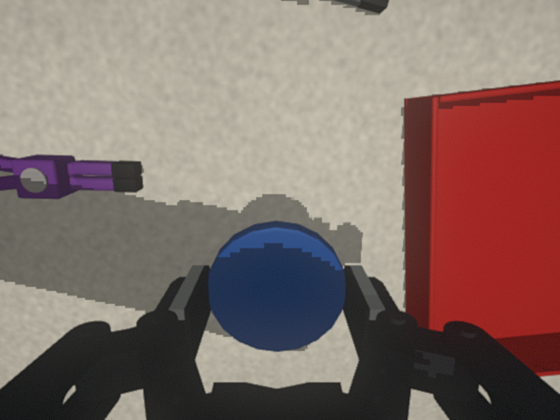

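View pics/s7.png

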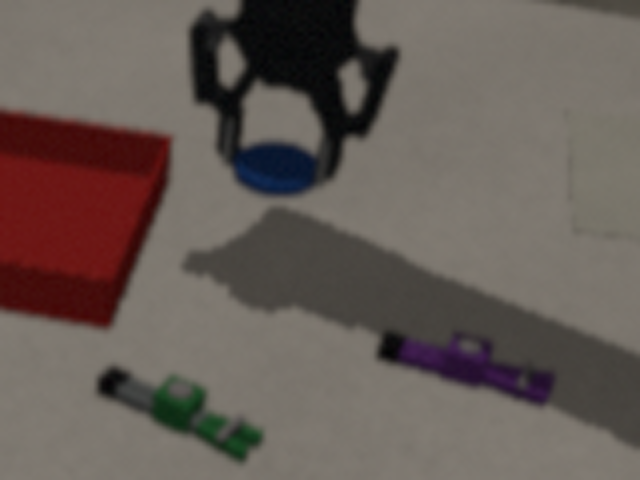

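The disc is held level. Carrying it to the spacer.

arm_command:
  moves:
    - [[0.7, 0, 0.8, -1, 0], [0.7, 0, 0.8, -1, 0], [0.7, 0, 0.8, -1, 0], [0.7, 0, 0.8, -1, 0], [0.7, 0, 0.8, -1, 0], [0.7, 0, 0.8, -1, 0], [0.7, 0, 0.8, -1, 0], [0.7, 0, 0.8, -1, 0], [0.7, 0, 0.8, -1, 0], [0.7, 0, 0.74, -0.8, 0], [0.7, 0, 0, 0, 0], [0.7, 0, 0, 0, 0]]

```text
clock: 18.12
position: [0.6214, -0.0122, 0.1744]
ee_rot: [0.499, 0.501, -0.5, 0.5]
ft_force: [-1.0, -0.3, -0.9]
grip_width: 0.675
```

```bash
python3 w.py w8; python3 p.py .6215 -.0137 0 .1170;python3 p.py .6215 -.0137 0 .1170; python3 -c "
from h import *
i=manip.camera_info('wrist');o=manip.get_obs();z=o['position'][2]-.0716
im=cv2.cvtColor(cv2.imread('pics/w8.png'),cv2.COLOR_BGR2RGB); hsv=cv2.cvtColor(im,cv2.COLOR_RGB2HSV).astype(int)
M=(hsv[...,1]>100)&(abs(hsv[...,0]-110)<15)
print(o['position'],z,fitcyl('wrist',M,.03,z,z+.01,i))"
```

```text
t 18.17 pos [ 0.621  -0.0139  0.1745] toolx [-0.002  0.    -1.   ] yaw_y 0.0 j7 -17 F [-0.1 -1.6 -0.5] w 0.681
turn 0.03 units before turn [ 2.3    0.026 -0.007] units after turn [ 2.3    0.026 -0.007]
t 18.17 pos [ 0.621  -0.0139  0.1745] toolx [-0.002  0.    -1.   ] yaw_y 0.0 j7 -17 F [-0.1 -1.6 -0.5] w 0.681
turn 0.03 units before turn [ 2.3    0.026 -0.007] units after turn [ 2.3    0.026 -0.007]
[ 0.62097221 -0.01389312  0.17450735] 0.10290734571246873 (array([ 0.61967661, -0.01433138]), np.float64(0.93431300371815))
```

View pics/w8.png

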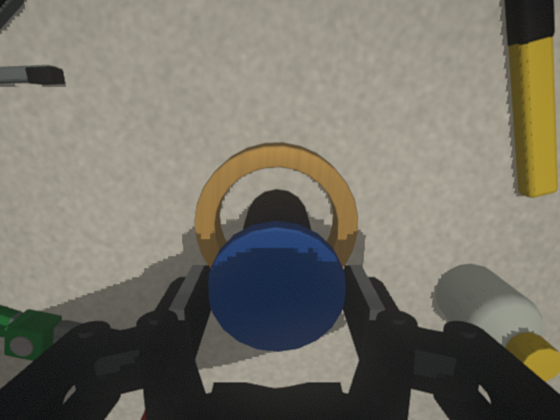

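arm_command:
  moves:
    - [[0.7, 0.4, 0.02, 0, 0], [0.7, 0.4, 0, 0, 0], [0.7, 0.4, 0, 0, 0], [0.7, 0.4, 0, 0, 0], [0.7, 0.3, 0, 0, 0], [0.7, 0.2, 0, 0, 0], [0.7, 0.1, 0, 0, 0], [0.7, 0.06, 0, 0, 0], [0.7, 0, 0, 0, 0], [0.7, 0, 0, 0, 0]]

```text
clock: 19.0
position: [0.6222, -0.0141, 0.1198]
ee_rot: [0.5, 0.5, -0.5, 0.5]
ft_force: [-0.1, -0.0, -0.2]
grip_width: 0.675
```

arm_command:
  moves:
    - [[0.7, 0.06, 0, 0, 0], [0.7, 0.06, 0, 0, 0], [0.7, 0, 0, 0, 0]]

```text
clock: 19.25
position: [0.6222, -0.0141, 0.1168]
ee_rot: [0.5, 0.5, -0.5, 0.5]
ft_force: [0.1, -0.3, 2.0]
grip_width: 0.673
```

arm_command:
  moves:
    - [[0.3, 0, 0, 0, 0], [0.25, 0, 0, 0, 0], [0.2, 0, 0, 0, 0], [0.1, 0, 0, 0, 0], [0, 0, 0, 0, 0], [0, 0, 0, 0, 0], [0, -0.4, 0, 0, 0], [0, -0.6, 0, 0, 0], [0, -0.8, 0, 0, 0], [0, -0.8, 0, 0, 0], [0, -0.8, 0, 0, 0], [0, -0.6, 0, 0, 0]]

```text
clock: 20.25
position: [0.6225, -0.0139, 0.2201]
ee_rot: [0.501, 0.499, -0.499, 0.501]
ft_force: [-0.2, -0.1, -0.0]
grip_width: 0.999
```

```bash
python3 w.py w9; python3 p.py .42 .086 111 .2; python3 -c "
from h import *
i=manip.camera_info('wrist')
im=cv2.cvtColor(cv2.imread('pics/w9.png'),cv2.COLOR_BGR2RGB); hsv=cv2.cvtColor(im,cv2.COLOR_RGB2HSV).astype(int)
M=(hsv[...,1]>100)&(abs(hsv[...,0]-110)<15); M[320:]=0
print(fitcyl('wrist',M,.03,.045,.055,i))
M=(hsv[...,1]>90)&(hsv[...,0]<30); M[:,:190]=0;M[:,360:]=0;M[300:]=0
print(fitcyl('wrist',M,.055,0,.024,i))
"
```

```text
t 20.3 pos [ 0.6235 -0.0136  0.2228] toolx [ 0.007 -0.    -1.   ] yaw_y -0.0 j7 -16 F [0.8 0.4 3.4] w 1.005
turn -111.02 units before turn [ 0.859 -8.148 -3.983] units after turn [ 0.954  6.632 -6.172]
(array([ 0.62259427, -0.01595116]), np.float64(0.9550594634428651))
(array([ 0.62148229, -0.01503696]), np.float64(0.9981394202646661))
```

View pics/w9.png

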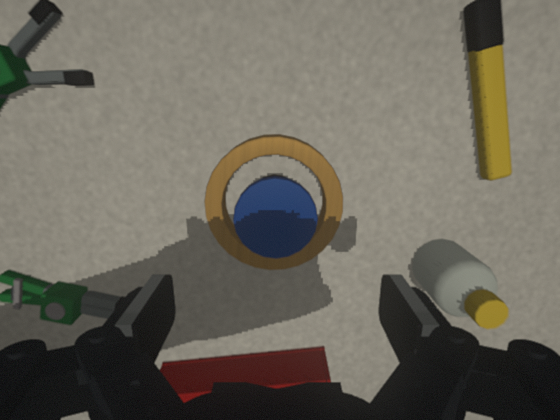

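The disc sits on the spacer centred to about 1 mm. Next, the open clamp.

arm_command:
  moves:
    - [[0, 0, -0.9, -0.5, 0], [0, 0, -0.9, -0.5, 0], [0, 0, -0.9, -0.5, 0], [0, 0, -0.9, -0.5, 0], [0, 0, -0.9, -0.5, 0], [0, 0, -0.9, -0.5, 0], [0, 0, -0.9, -0.5, 0], [0, 0, -0.9, -0.48, 0], [0, 0, -0.95, 0, 0], [0, 0, 0, 0, -7], [0, 0, 0, 0, -7], [0, 0, 0, 0, -7]]

```text
clock: 21.3
position: [0.4183, 0.0858, 0.2177]
ee_rot: [0.399, 0.583, -0.399, 0.585]
ft_force: [0.8, 0.3, -0.4]
grip_width: 1.001
```

arm_command:
  moves:
    - [[0, 0, 0, 0, -7], [0, 0, 0, 0, -7], [0, 0, 0, 0, -7], [0, 0, 0, 0, -7], [0, 0, 0, 0, -7], [0, 0, 0, 0, -7], [0, 0, 0, 0, -7], [0, 0, 0, 0, -7], [0, 0, 0, 0, -7], [0, 0, 0, 0, -7], [0, 0, 0, 0, -7], [0, 0, 0, 0, -7]]

```text
clock: 22.3
position: [0.4184, 0.0859, 0.2175]
ee_rot: [-0.095, 0.7, 0.094, 0.701]
ft_force: [0.1, -0.3, 0.5]
grip_width: 1.0
```

arm_command:
  moves:
    - [[0, 0.4, 0, 0, -6], [0, 0.4, 0, 0, 0], [0, 0, 0, 0, 0]]

```text
clock: 22.55
position: [0.4176, 0.0854, 0.1955]
ee_rot: [-0.128, 0.696, 0.128, 0.695]
ft_force: [0.9, 0.1, -0.6]
grip_width: 1.001
```

```bash
python3 w.py w10; python3 p.py .42 .086 111 .1; python3 -c "
from h import *
i=manip.camera_info('wrist')
print(manip.pinpoint('clamp_open_mid','wrist'),[ (atz('wrist',q['pixel'],.013,i)) for q in manip.pinpoint('clamp_open_mid','wrist')])"
```

```text
t 22.6 pos [0.4178 0.0855 0.1961] toolx [-0.001 -0.    -1.   ] yaw_y 110.8 j7 92 F [ 0.1 -0.   0.2] w 0.999
turn -0.22 units before turn [ 3.843 -0.015  0.095] units after turn [ 3.843 -0.015  0.095]
[{'pixel': [215.2, 276.1], 'confidence': 0.79}] [array([0.42068325, 0.08705773, 0.013     ])]
```

View pics/w10.png

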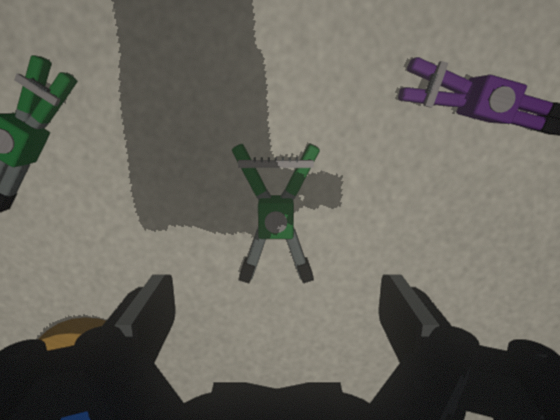

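```bash
python3 -c "
from h import *
i=manip.camera_info('wrist')
a=atz('wrist',(272.5,276),.012,i);b=atz('wrist',(150,277),.012,i);h=atz('wrist',(222,277),.026,i);h2=atz('wrist',(215.2,276.1),.013,i)
d=a-b;print(a,b,h,h2,np.degrees(np.arctan2(d[1],d[0])), np.linalg.norm(d))
im=cv2.imread('pics/w10.png')[135:295,220:340]; cv2.imwrite('pics/w10c.png',cv2.resize(im,None,fx=4,fy=4,interpolation=2))
"; python3 p.py .42 .086 111 .1
```

```text
[0.46694287 0.1043458  0.012     ] [0.37570597 0.07052826 0.012     ] [0.42245483 0.08827337 0.026     ] [0.42164514 0.08725577 0.013     ] 20.337543198642205 0.09730260999283916
t 22.7 pos [0.4183 0.0856 0.1968] toolx [ 0. -0. -1.] yaw_y 110.8 j7 92 F [-0.4  0.5  0.1] w 0.998
turn -0.17 units before turn [ 3.871 -0.008  0.069] units after turn [ 3.871 -0.009  0.068]
```

View pics/w10c.png

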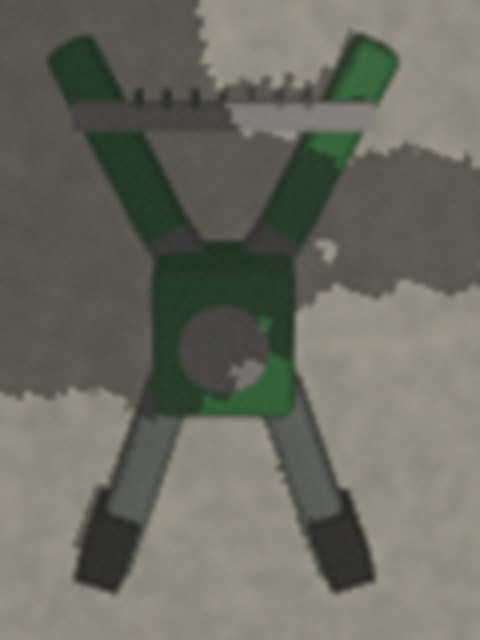

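The clamp is aligned with the gripper, its jaws at the bottom of the view. Its hub centre is at (0.4215, 0.087), so I need a 3.5 mm shift along tool z.

arm_command:
  moves:
    - [[0, 0.6, 0, 0.14, 0], [0, 0.6, 0, 0, 0], [0, 0.6, 0, 0, 0], [0, 0.6, 0, 0, 0], [0, 0.6, 0, 0, 0], [0, 0.6, 0, 0, 0], [0, 0.5, 0, 0, 0], [0, 0.27, 0, 0, 0], [0.3, 0, 0, 0, 0], [0.5, 0, 0, 0, 0], [0.7, 0, 0, 0, 0], [1, 0, 0, 0, 0]]
  force: 50

```text
clock: 23.7
position: [0.4221, 0.0867, 0.088]
ee_rot: [-0.129, 0.695, 0.128, 0.696]
ft_force: [-0.6, 0.4, 0.5]
grip_width: 0.451
```

arm_command:
  moves:
    - [[1, 0, 0, 0, 0], [1, 0, 0, 0, 0], [1, 0, 0, 0, 0]]

```text
clock: 23.95
position: [0.422, 0.0867, 0.088]
ee_rot: [-0.129, 0.695, 0.128, 0.696]
ft_force: [-2.4, -0.7, 8.4]
grip_width: 0.285
```

arm_command:
  moves:
    - [[1, 0, 0, 0, 0], [1, -0.3, 0, 0, 0], [1, -0.5, 0, 0, 0], [1, -0.6, 0, 0, 0], [1, -0.6, 0, 0, 0], [1, -0.6, 0, 0, 0], [1, -0.6, 0, 0, 0], [1, -0.3, 0, 0, 0], [1, 0, 0, 0, 0]]

```text
clock: 24.7
position: [0.4223, 0.0867, 0.1763]
ee_rot: [-0.129, 0.694, 0.128, 0.696]
ft_force: [0.9, 1.3, -0.5]
grip_width: 0.286
```

```bash
python3 p.py .6297 .1099 -4.4 .175; python3 w.py w11;python3 -c "
from h import *
i=manip.camera_info('wrist')
print([ (q,atz('wrist',q['pixel'],.013+.087,i)) for q in manip.pinpoint('clamp_open_mid','wrist')])"; python3 p.py
```

```text
t 24.7 pos [0.4223 0.0867 0.1763] toolx [ 0.003 -0.001 -1.   ] yaw_y 111.0 j7 89 F [ 0.9  1.3 -0.5] w 0.286
turn 115.35 units before turn [ 0.078 -2.101  8.077] units after turn [ 0.034  8.199 -1.56 ]
[({'pixel': [275.1, 276.0], 'confidence': 0.85}, array([0.42064946, 0.08640398, 0.1       ]))]
t 24.8 pos [0.4214 0.0865 0.1745] toolx [ 0.    -0.001 -1.   ] yaw_y 110.9 j7 89 F [-0.1  0.2 -1.2] w 0.285
```

View pics/w11.png

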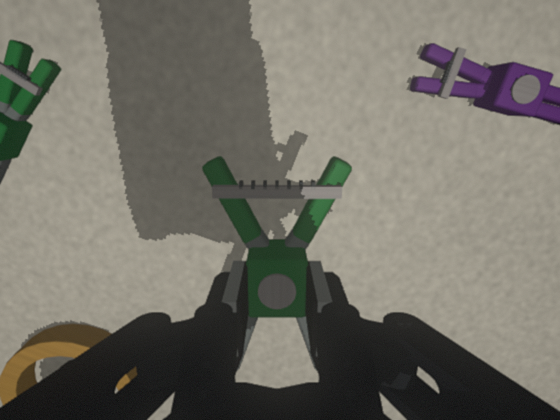

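The clamp is held squarely at the hub (277,290). Moving it to the midpoint, then turning.

arm_command:
  moves:
    - [[1, 0, -0.25, 0.9, 0], [1, 0, -0.25, 0.9, 0], [1, 0, -0.25, 0.9, 0], [1, 0, -0.25, 0.9, 0], [1, 0, -0.25, 0.9, 0], [1, 0, -0.25, 0.9, 0], [1, 0, -0.25, 0.9, 0], [1, 0, -0.25, 0.9, 0], [1, 0, -0.1, 0.88, 0], [1, 0, 0, 0, 6.78], [1, 0, 0, 0, 6.78], [1, 0, 0, 0, 6.78]]

```text
clock: 25.8
position: [0.6286, 0.1102, 0.1724]
ee_rot: [-0.002, 0.708, 0.002, 0.706]
ft_force: [-0.3, -0.4, -1.2]
grip_width: 0.285
```

arm_command:
  moves:
    - [[1, 0, 0, 0, 6.78], [1, 0, 0, 0, 6.78], [1, 0, 0, 0, 6.78], [1, 0, 0, 0, 6.78], [1, 0, 0, 0, 6.78], [1, 0, 0, 0, 6.78], [1, 0, 0, 0, 6.78], [1, 0, 0, 0, 6.78], [1, 0, 0, 0, 6.78], [1, 0, 0, 0, 6.78], [1, 0, 0, 0, 6.78], [1, 0, 0, 0, 6.78]]

```text
clock: 26.8
position: [0.6283, 0.1099, 0.1727]
ee_rot: [0.459, 0.538, -0.46, 0.537]
ft_force: [0.8, 0.6, -0.4]
grip_width: 0.288
```

arm_command:
  moves:
    - [[1, 0, 0, 0, 6.78], [1, 0, 0, 0, 6.78], [1, 0, 0, 0, 0], [1, 0, 0, 0, 0]]

```text
clock: 27.13
position: [0.6285, 0.1101, 0.1733]
ee_rot: [-0.517, -0.482, 0.518, -0.482]
ft_force: [0.0, 0.2, -0.4]
grip_width: 0.283
```

```bash
python3 w.py w12; python3 -c "
from h import *
i=manip.camera_info('wrist')
print([ (q,atz('wrist',q['pixel'],.013+.087,i)) for q in manip.pinpoint('clamp_open_mid','wrist')])"; python3 p.py .6299 .1099 -4.4 .0885
```

```text
[({'pixel': [276.2, 276.1], 'confidence': 0.75}, array([0.62734572, 0.11128058, 0.1       ]))]
t 27.23 pos [0.6287 0.11   0.1738] toolx [-0.001 -0.    -1.   ] yaw_y -4.1 j7 -26 F [ 0.5 -0.  -1.9] w 0.283
turn 0.33 units before turn [ 3.411e+00  5.200e-02 -3.000e-03] units after turn [ 3.411e+00  5.200e-02 -3.000e-03]
```

View pics/w12.png

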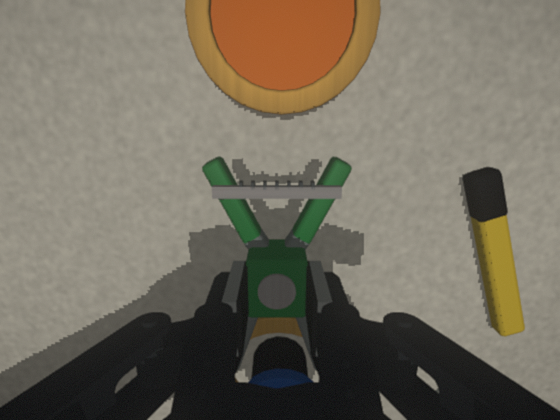

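arm_command:
  moves:
    - [[1, 0.5, 0.06, 0, 0.3], [1, 0.5, 0, 0, 0], [1, 0.5, 0, 0, 0], [1, 0.5, 0, 0, 0], [1, 0.5, 0, 0, 0], [1, 0.4, 0, 0, 0], [1, 0.3, 0, 0, 0], [1, 0.12, 0, 0, 0], [1, 0.04, 0, 0, 0], [1, 0, 0, 0, 0], [1, 0, 0, 0, 0]]

```text
clock: 28.15
position: [0.6309, 0.1099, 0.0913]
ee_rot: [0.52, 0.479, -0.519, 0.48]
ft_force: [-0.5, 0.0, -1.2]
grip_width: 0.289
```

arm_command:
  moves:
    - [[1, 0.06, 0, 0, 0], [1, 0.06, 0, 0, 0], [1, 0, 0, 0, 0]]

```text
clock: 28.4
position: [0.6308, 0.1099, 0.0882]
ee_rot: [0.52, 0.479, -0.519, 0.48]
ft_force: [0.7, -0.6, 0.8]
grip_width: 0.287
```

arm_command:
  moves:
    - [[0.6, 0.02, 0, 0, 0], [0.5, 0, 0, 0, 0], [0.3, 0, 0, 0, 0], [0.1, 0, 0, 0, 0], [0, 0, 0, 0, 0], [0, 0, 0, 0, 0], [0, -0.5, 0, 0, 0], [0, -0.8, 0, 0, 0], [0, -1, 0, 0, 0], [0, -1, 0, 0, 0], [0, -1, 0, 0, 0], [0, -1, 0, 0, 0]]

```text
clock: 29.4
position: [0.6303, 0.1099, 0.222]
ee_rot: [0.52, 0.479, -0.519, 0.48]
ft_force: [0.8, 0.4, -0.4]
grip_width: 1.0
```

```bash
python3 w.py w13; python3 p.py .431 -.1065 -103.4 .2; python3 -c "
from h import *
save(manip.camera('side')[150:310,160:340],'s13.png',4)"
```

```text
t 29.45 pos [0.6322 0.1105 0.2277] toolx [ 0.008  0.001 -1.   ] yaw_y -4.6 j7 -26 F [1.1 0.9 4.3] w 1.001
turn 98.81 units before turn [ 1.035 -7.334  9.298] units after turn [ 1.175 10.3    5.818]
```

View pics/w13.png

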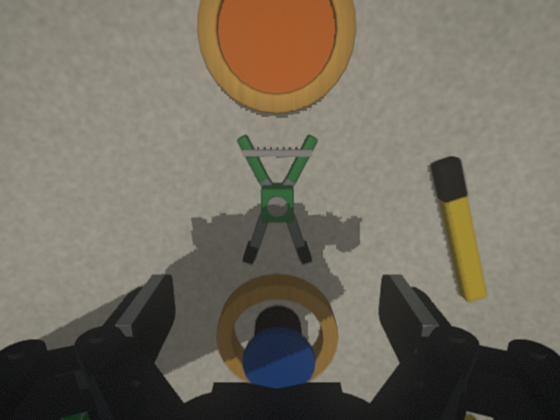

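View pics/s13.png

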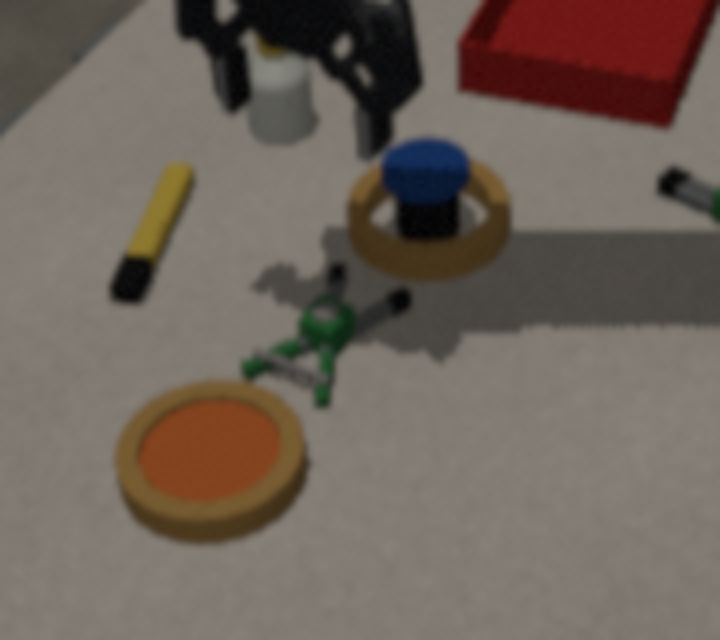

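The clamp lies on the line, with its hub at (277,205). Both ring centres are near column 277 and the jaws point at the empty ring. Next, the shut green clamp.

arm_command:
  moves:
    - [[0, 0, -0.8, 0.9, 0], [0, 0, -0.8, 0.9, 0], [0, 0, -0.8, 0.9, 0], [0, 0, -0.8, 0.9, 0], [0, 0, -0.8, 0.9, 0], [0, 0, -0.8, 0.9, 0], [0, 0, -0.8, 0.9, 0], [0, 0, -0.8, 0.9, 0], [0, 0, -0.8, 0.9, 0], [0, 0, -0.15, 0.9, 0], [0, 0, 0, 0.3, 7], [0, 0, 0, 0, 7]]

```text
clock: 30.5
position: [0.4278, -0.1095, 0.2201]
ee_rot: [-0.576, -0.41, 0.576, -0.411]
ft_force: [0.1, 1.1, 0.1]
grip_width: 0.996
```

arm_command:
  moves:
    - [[0, 0, 0, 0, 7], [0, 0, 0, 0, 7], [0, 0, 0, 0, 7], [0, 0, 0, 0, 7], [0, 0, 0, 0, 7], [0, 0, 0, 0, 7], [0, 0, 0, 0, 7], [0, 0, 0, 0, 7], [0, 0, 0, 0, 7], [0, 0, 0, 0, 7], [0, 0, 0, 0, 7], [0, 0, 0, 0, 7]]

```text
clock: 31.5
position: [0.4285, -0.1071, 0.2199]
ee_rot: [0.703, -0.08, -0.703, -0.08]
ft_force: [1.0, -0.2, -0.0]
grip_width: 0.998
```

arm_command:
  moves:
    - [[0, 0.3, 0, 0, 0.8], [0, 0.4, 0, 0, 0], [0, 0.4, 0, 0, 0], [0, 0, 0, 0, 0]]

```text
clock: 31.83
position: [0.4274, -0.107, 0.1896]
ee_rot: [-0.701, 0.081, 0.704, 0.082]
ft_force: [-0.5, 0.2, -0.2]
grip_width: 0.997
```

```bash
python3 w.py w14; python3 -c "
from h import *
i=manip.camera_info('wrist')
print([ (q,atz('wrist',q['pixel'],.013,i)) for q in manip.pinpoint('clamp_shut_mid','wrist')])
im=cv2.imread('pics/w14.png')[120:320,200:360]; cv2.imwrite('pics/w14c.png',cv2.resize(im,None,fx=3,fy=3,interpolation=2))
im=manip.camera('top'); save(im[130:260,170:440],'t14.png',2.9); np.save('t14.npy',im)
"; python3 p.py .431 -.1065 -103.4 .2
```

```text
[({'pixel': [202.4, 269.9], 'confidence': 0.61}, array([ 0.43476204, -0.10335972,  0.013     ]))]
t 31.98 pos [ 0.4286 -0.1072  0.1919] toolx [-0.001  0.    -1.   ] yaw_y -103.3 j7 -96 F [0.8 0.  0.7] w 0.998
turn 0.09 units before turn [-0.323 -0.049 -0.088] units after turn [-0.323 -0.049 -0.088]
```

View pics/w14c.png

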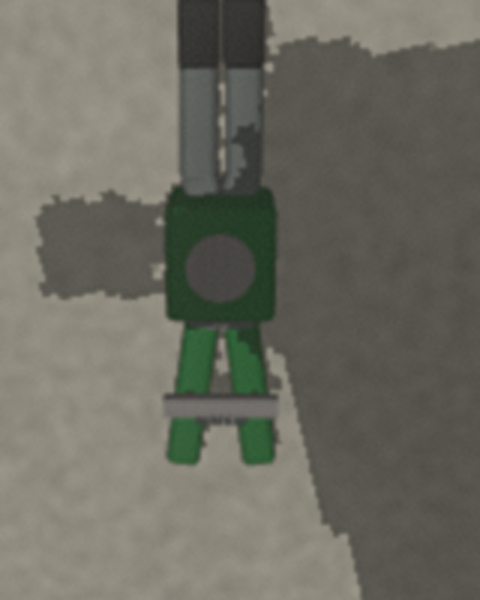

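View pics/t14.png

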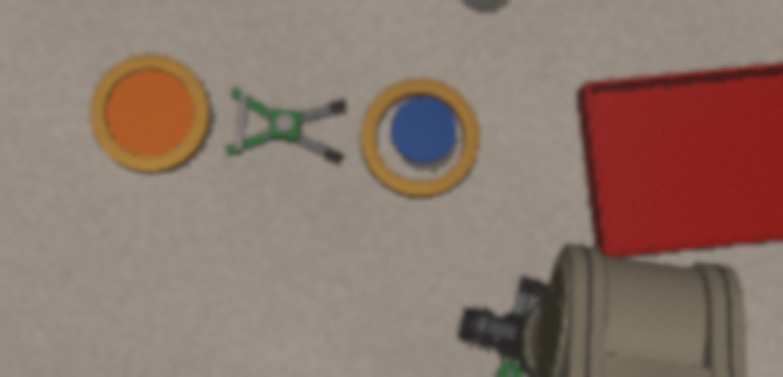

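The top view has the clamp hub at crop (284,124), against a ring midpoint of (285,125), so that is well placed. In the wrist view the shut green clamp is aligned, with its jaws away and touching. Computing the offset.

```bash
python3 -c "
from h import *
i=manip.camera_info('wrist')
h=atz('wrist',(209.3,273.6),.026,i);j=atz('wrist',(130,273.7),.012,i);k=atz('wrist',(264,273.5),.012,i);d=j-k
print(h,j,k,np.degrees(np.arctan2(d[1],d[0])))
o=manip.get_obs();Rm=R.from_quat(o['ee_rot']).as_matrix()
print(o['position'],Rm.T@(h-o['position'])/.025)
# crate via mask
t=np.load('t14.npy')
"; python3 p.py
```

```text
[ 0.43349942 -0.1059076   0.026     ] [ 0.4853842  -0.11830356  0.012     ] [ 0.38637214 -0.09439292  0.012     ] -13.576549422753287
[ 0.42857028 -0.10717716  0.19193882] [ 6.63744144 -0.0946024  -0.18433992]
t 31.98 pos [ 0.4286 -0.1072  0.1919] toolx [-0.001  0.    -1.   ] yaw_y -103.3 j7 -96 F [0.8 0.  0.7] w 0.998
```

arm_command:
  moves:
    - [[0, 0.6, -0.09, -0.18, 0], [0, 0.6, 0, 0, 0], [0, 0.6, 0, 0, 0], [0, 0.6, 0, 0, 0], [0, 0.6, 0, 0, 0], [0, 0.6, 0, 0, 0], [0, 0.4, 0, 0, 0], [0, 0.1, 0, 0, 0], [0, 0, 0, 0, 0]]

```text
clock: 32.73
position: [0.4334, -0.106, 0.0894]
ee_rot: [-0.702, 0.082, 0.703, 0.082]
ft_force: [0.2, -0.1, 0.3]
grip_width: 0.998
```

arm_command:
  moves:
    - [[0.3, 0.06, 0, 0, 0], [0.5, 0, 0, 0, 0], [0.7, 0, 0, 0, 0], [1, 0, 0, 0, 0], [1, 0, 0, 0, 0], [1, 0, 0, 0, 0], [1, 0, 0, 0, 0], [1, 0, 0, 0, 0]]

```text
clock: 33.4
position: [0.4339, -0.1061, 0.0888]
ee_rot: [0.703, -0.083, -0.702, -0.082]
ft_force: [-0.8, -0.1, 5.0]
grip_width: 0.286
```

arm_command:
  moves:
    - [[1, -0.3, 0, 0, 0], [1, -0.5, 0, 0, 0], [1, -0.7, 0, 0, 0], [1, -0.8, 0, 0, 0], [1, -0.8, 0, 0, 0], [1, -0.8, 0, 0, 0], [1, -0.3, 0, 0, 0], [1, 0, 0, 0, 0]]

```text
clock: 34.07
position: [0.4344, -0.1062, 0.195]
ee_rot: [0.704, -0.083, -0.701, -0.082]
ft_force: [0.4, 0.3, -2.8]
grip_width: 0.287
```

```bash
python3 w.py w15; python3 p.py .598 -.268 -83.7 .19
```

```text
t 34.12 pos [ 0.4338 -0.1062  0.1935] toolx [ 0.001 -0.001 -1.   ] yaw_y -103.4 j7 -96 F [ 0.6  0.2 -1.9] w 0.294
turn -19.7 units before turn [ 0.153  4.776 -7.891] units after turn [ 0.15   7.156 -5.819]
```

View pics/w15.png

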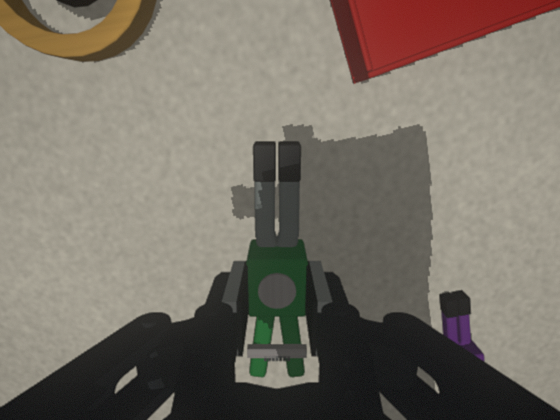

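arm_command:
  moves:
    - [[1, 0, 0, 0, -6.57], [1, 0, 0, 0, -6.57], [1, 0, 0, 0, -6.56], [1, 0, 0.9, -0.7, 0], [1, 0, 0.9, -0.75, 0], [1, 0, 0.9, -0.75, 0], [1, 0, 0.9, -0.75, 0], [1, 0, 0.9, -0.75, 0], [1, 0, 0.9, -0.75, 0], [1, 0, 0.9, -0.75, 0], [1, 0, 0.85, -0.6, 0], [1, 0, 0, 0, 0]]

```text
clock: 35.12
position: [0.5981, -0.2716, 0.1901]
ee_rot: [-0.705, -0.038, 0.707, -0.038]
ft_force: [-1.2, -0.8, -1.2]
grip_width: 0.284
```

```bash
python3 w.py w16; python3 -c "
from h import *
save(manip.camera('top')[120:250,330:490],'t16.png',4)"; python3 p.py .598 -.268 -83.7 .0925
```

```text
t 35.22 pos [ 0.5968 -0.2681  0.1905] toolx [-0.003  0.001 -1.   ] yaw_y -83.7 j7 -68 F [ 0.  -0.5 -1.6] w 0.285
turn -0.05 units before turn [ 3.92   0.01  -0.059] units after turn [ 3.92   0.01  -0.059]
```

View pics/w16.png

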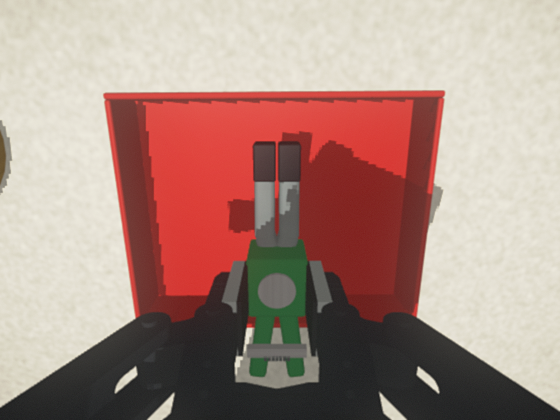

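View pics/t16.png

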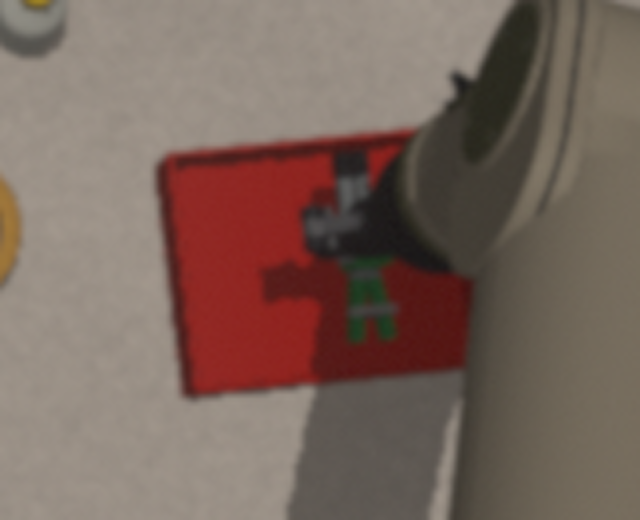

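```bash
python3 -c "
from h import *
i=manip.camera_info('wrist')
for n,p,z in(('farL',(95,106),.045),('farR',(92,444),.045),('nearL',(318,135),.045),('nearfloor',(297,180),.004)): print(n,atz('wrist',p,z,i))
P=lambda u,v,z:proj('wrist',np.array([.598,-.268,0])+R.from_euler('z',6.3,degrees=True).apply([u,v,z]),i)
for u,v in((.08,.1),(.08,-.1),(-.08,.1),(-.08,-.1)): print(u,v,P(u,v,.045))
"
```

```text
farL [ 0.66510143 -0.15977046  0.045     ]
farR [ 0.68801846 -0.35506745  0.045     ]
nearL [ 0.51619753 -0.17514424  0.045     ]
nearfloor [ 0.51115193 -0.19622035  0.004     ]
0.08 0.1 [ 92.41055972 106.01097088]
0.08 -0.1 [ 91.84505222 450.19539724]
-0.08 0.1 [328.77560252 138.26350451]
-0.08 -0.1 [328.79500146 417.94933348]
```

The crate model fits the wrist view. Lowering the clamp into it.

arm_command:
  moves:
    - [[1, 0.5, 0, 0, 0], [1, 0.5, 0, 0, 0], [1, 0.5, 0, 0, 0], [1, 0.5, 0, 0, 0], [1, 0.5, 0, 0, 0], [1, 0.5, 0, 0, 0], [1, 0.4, 0, 0, 0], [1, 0.3, 0, 0, 0], [1, 0.1, 0, 0, 0], [1, 0, 0, 0, 0], [1, 0, 0, 0, 0]]

```text
clock: 36.13
position: [0.5976, -0.2679, 0.0986]
ee_rot: [0.706, 0.039, -0.706, 0.039]
ft_force: [0.4, -0.0, -0.5]
grip_width: 0.284
```

arm_command:
  moves:
    - [[1, 0.12, 0, 0, 0], [1, 0.06, 0, 0, 0], [1, 0.04, 0, 0, 0], [1, 0, 0, 0, 0]]

```text
clock: 36.47
position: [0.5974, -0.2679, 0.093]
ee_rot: [0.706, 0.039, -0.706, 0.039]
ft_force: [-1.4, 0.7, -0.1]
grip_width: 0.287
```

arm_command:
  moves:
    - [[1, 0.03, 0, 0, 0], [1, 0, 0, 0, 0], [0.6, 0, 0, 0, 0], [0.4, 0, 0, 0, 0], [0.3, 0, 0, 0, 0], [0.2, 0, 0, 0, 0], [0.2, -0.4, 0, 0, 0], [0.2, -0.6, 0, 0, 0], [0.2, -0.8, 0, 0, 0], [0.2, -1, 0, 0, 0], [0.2, -1, 0, 0, 0], [0.2, -1, 0, 0, 0]]

```text
clock: 37.47
position: [0.5973, -0.2677, 0.2139]
ee_rot: [0.706, 0.039, -0.706, 0.039]
ft_force: [0.2, 0.9, -0.6]
grip_width: 0.801
```

arm_command:
  moves:
    - [[0.2, -0.5, -1, 0, 0], [0.2, 0, -1, 0, 0], [0.2, 0, -1, 0, 0], [0.2, 0, -1, 0, 0], [0.2, 0, -1, 0, 0], [0.2, 0, -1, 0, 0], [0.2, 0, 0, -1, 0], [0.2, 0, 0, -1, 0], [0.2, 0, 0, -1, 0], [0.2, 0, 0, -1, 0], [0.2, 0, 0, 0, 0], [0.2, 0, 0, 0, 0]]

```text
clock: 38.47
position: [0.6808, -0.1071, 0.2243]
ee_rot: [-0.706, -0.039, 0.706, -0.039]
ft_force: [-0.5, -0.4, 0.2]
grip_width: 0.802
```

```bash
python3 p.py; python3 -c "
from h import *
save(manip.camera('top'),'t17.png',1.4);save(manip.camera('side'),'s17.png',1.4)"
```

```text
t 38.47 pos [ 0.6808 -0.1071  0.2243] toolx [-0.  0. -1.] yaw_y -83.6 j7 -84 F [-0.5 -0.4  0.2] w 0.802
```

View pics/t17.png

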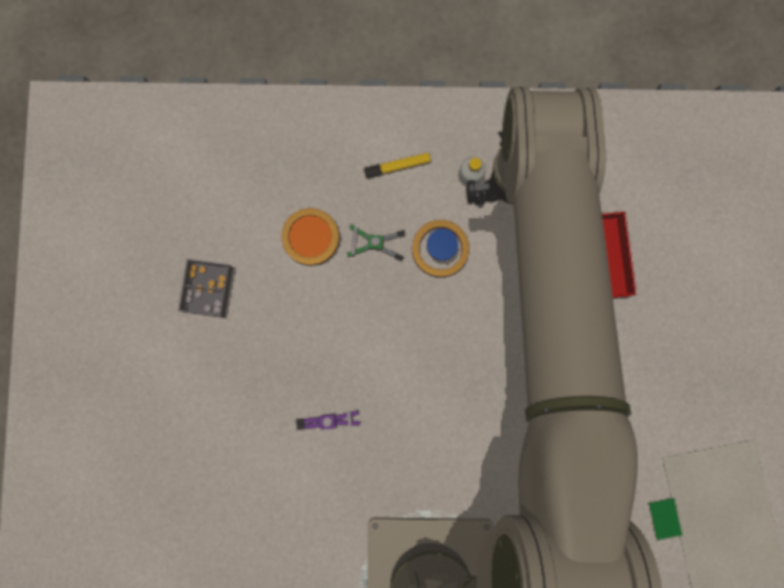

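View pics/s17.png

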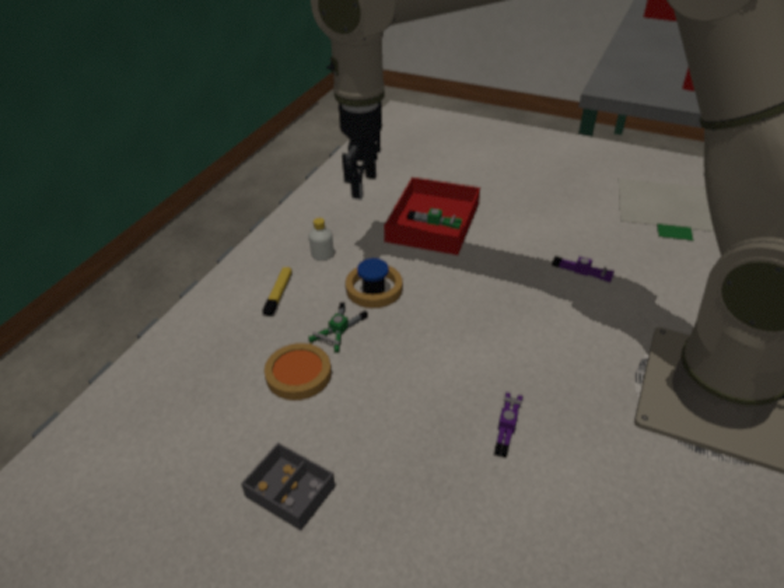

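```bash
python3 - <<'E'
from h import *
im=cv2.imread('pics/s17.png')
cv2.imwrite('pics/s17c.png',cv2.resize(im[165:410,250:500],None,fx=2.4,fy=2.4,interpolation=2))
E
```

```text
(no output)
```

View pics/s17c.png

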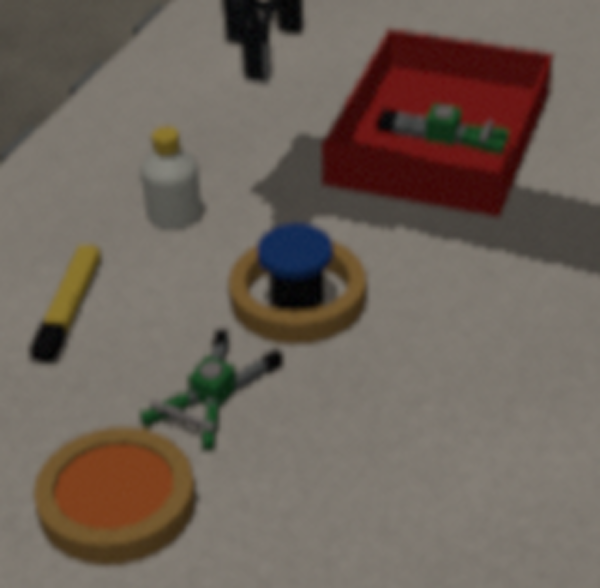

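The crop shows everything in place: the stack is centred in the ring, the open clamp points at it, and the shut clamp lies flat in the crate. The robot is clear.

```bash
python3 -c "
from workcell import manip
print(manip.hand_in())"
```

```text
the job is handed in; nothing more can be done
None
```

The gluing kit is laid out and handed in at about 38.5 s of the 109 s allowed. I did it in the order asked.

- **Spacer:** it stands in the empty ring. My first placing was about 2.6 mm off centre, so I re-gripped it and moved it. The last wrist fit showed it within 1 mm.
- **Disc:** it lies flat on the spacer, about 1.5 mm off the ring centre by the wrist fit.
- **Open clamp:** it lies flat on the table between the rings with its jaws pointing at the empty ring. In the top view its hub is within a pixel of the midpoint, and the wrist view showed it in line with both rings.
- **Shut green clamp:** it lies flat in the red crate, seen in the side view. I had no top view of it because the arm was in the way.
- **Left alone:** the glue bottle, marker, box of nuts and both purple clamps look unmoved in the last pictures. The gripper was clear of everything at hand-in.

Two measurements disagreed, and I relied on other evidence each time. The wrist fit of the ring was up to 8 mm off while the spacer hid part of it, so I used the ring's visible edges. The detector's crate position from the side camera was about 1 cm off the top view, but the crate edges in the wrist view agreed with the top view.

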